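# Zero the bond tester and check the new shelf brackets

### The job

Get the yellow earth-bond tester ready: turn its knob so the red pointer is fully back at the green zero stop, and lay the middle-length aluminium link bar (95 mm) flat in the white outline on the black self-check bed, spanning both copper contacts. Then take the red-handled probe from its stand, hold it upright and gently touch its tip for at least half a second each time: first on the top of that bar and then on the round steel pad of each shelf bracket present, in the order red, yellow, green, blue. Finish by standing the probe back in its stand and laying the link bar back on the counter where you found it, with the pointer still at zero; leave the other two bars and the things lying about on the counter where they are.

Things in the scene. Friction and masses are not known exactly. Their poses are not given: they have to be found in the camera images.
- tester: Bond tester, a fixed yellow box 170 x 170 x 55 mm with a round white dial (radius 78 mm) on top. Origin: centre of its underside; its z is up; its -x side is where the green zero mark lies on the dial.
- pointer (a joint): Red drag pointer with black reset knob, vertical axis mid-top of the tester. 0 rad at the zero stop (pointer to the tester's -x), to 2.7; grows clockwise from above, so reset it counterclockwise. Friction 0.06 N m, stays where left. Its grip bar, 56 long, 16 thick, 34 mm high on a disc of radius 28, lies along the pointer: direction = tester's yaw minus the value. Turn at most 1.5 rad a grasp.
- knob_grip (a point): Point on the knob's axis at the height to grip: 10 mm below the top of the grip bar, 24 mm above the disc, 91 mm above the counter.
- bed: Self-check bed, a fixed black plate 100 (x) x 130 (y) x 6 mm on the counter, with a white outline 95 mm long along its y and 30 mm wide, centred on it, and a copper contact near each end of the outline. Origin: centre of its underside; its top is 6 mm above.
- bar_mid: The right link bar: silver-coloured aluminium bar 95 (x) x 30 (y) x 25 mm (z), about 0.2 kg. Origin: centre of its underside. Laid in the outline, its x lies along the bed's y, either way round.
- bar_short: Wrong link bar, 70 x 30 x 25 mm, otherwise the same; to be left alone.
- bar_long: Wrong link bar, 120 x 30 x 25 mm, otherwise the same; to be left alone.
- stand: Probe stand: fixed upright grey cup, outer radius 30 mm, inner radius 26 mm, rim 92 mm above the counter. Origin: centre of its underside.
- probe: Probe, 142 mm long, 0.18 kg. Origin: the very tip; z runs up along it. Steel shaft of radius 7 mm from 0 to 80 mm, black collar of radius 33 mm from 80 to 87 mm, above it a red square handle 28 x 28 mm (faces along its x and y) to 142 mm. Starts upright in the stand, collar on the rim, tip 12 mm above the counter.
- bracket_red: Loose cream steel shelf bracket with red patches, about 0.5 kg: base plate 70 (x) x 110 (y) x 8 mm, a rib 40 mm high along its +x edge. Origin: centre of its underside. May be absent.
- bracket_yellow: Loose cream steel shelf bracket with yellow patches, about 0.5 kg: base plate 70 (x) x 110 (y) x 8 mm, a rib 40 mm high along its +x edge. Origin: centre of its underside. May be absent.
- bracket_green: Loose cream steel shelf bracket with green patches, about 0.5 kg: base plate 70 (x) x 110 (y) x 8 mm, a rib 40 mm high along its +x edge. Origin: centre of its underside. May be absent.
- bracket_blue: Loose cream steel shelf bracket with blue patches, about 0.5 kg: base plate 70 (x) x 110 (y) x 8 mm, a rib 40 mm high along its +x edge. Origin: centre of its underside. May be absent.
- bracket_red_pad (a point): Centre of the top of the red bracket's round steel test pad (radius 12 mm, 14 mm above the bracket's underside).
- bracket_yellow_pad (a point): Centre of the top of the yellow bracket's round steel test pad (radius 12 mm, 14 mm above the bracket's underside).
- bracket_green_pad (a point): Centre of the top of the green bracket's round steel test pad (radius 12 mm, 14 mm above the bracket's underside).
- bracket_blue_pad (a point): Centre of the top of the blue bracket's round steel test pad (radius 12 mm, 14 mm above the bracket's underside).
- water: Bystander: water bottle, radius 32 mm, 190 mm tall. Origin: centre of underside.
- tape: Bystander: tape roll, radius 45 mm, 24 mm high. Origin: centre of underside.
- driver: Bystander: orange screwdriver, 200 mm long along its x. Origin: at its middle, on the counter.
- mug: Bystander: mug, radius 40 mm, 90 mm high. Origin: centre of underside.
- wrench: Bystander: steel wrench 180 mm long along its x, 8 mm thick. Origin: at its middle, on the counter.
Not all that is in view belongs to the job. What is shaped like the tester but pink is not meant.

How it is judged:
By the outcome, as a careful person would: the job done as asked, in the order asked, and still so for the second after the job is handed in, with the robot touching nothing.
Of bracket_red, bracket_yellow, bracket_green, bracket_blue only 2 to 4 are there at a start; the rules pass over those that are not, and their reading is None.
At some moment in a run one of bar_mid, bracket_red, bracket_yellow, bracket_green, bracket_blue may be knocked a few centimetres aside while the robot is not near it.
It also fails if it takes over 200 s, if anything falls off the work surface, if the arm or the gripper's body presses on something with over 40 N, if the wrist force passes 120 N, or if a joint passes its speed limit or range.

### The arm

A 6-joint arm with a two-finger parallel gripper is mounted at the origin on the work surface. World frame = base frame: x ahead of the robot, y to its left, z up, the work surface at z = 0. Lengths are in m, angles in rad, forces in N, time in s.
With the tool pointing down it reaches from about 0.375 to 0.75 m from the base axis. Payload 9 kg.
Tool frame: the origin (TCP) lies at the very end of the fingers, on their centre line; the grasp point (between the pads) lies 19 mm behind it (bot.tcp_to_grasp is the distance from the TCP to the grasp point, in m); z points along the fingers, y is the line along which they close (so a half turn about z gives the same grasp; the last joint's range is limited). The gripper opens to 85 mm and grips with 20 to 120 N. Pads are 22 mm wide; open, the fingers measure 114 mm over their backs; the gripper's body (76 mm by 85 mm) begins 54 mm behind the grasp point. The pads swing forward as they close: fully open they stand 13 mm farther back than shut.
Start: joints at [-1.441, 0.104, 0.097, 1.564, 0, 1.353], TCP at [0.205, -0.564, 0.231] pointing down, gripper open.
Joint ranges: [-2.99, 2.99], [-0.84, 1.86], [-1.1, 1.16], [-1.84, 2.11], [-1.51, 1.56], [-3.14, 3.14]. Speed limits (rad/s): [2.22, 2.22, 2.57, 3.14, 3.14, 3.14].

### API

Orientations are given as a rotation vector (axis times angle).
In Python, from plant import bot gives the robot as it stands.
- The arm moves only by the shell command python3 -m jog 'ROWS' [FORCE]. ROWS is JSON, a list that holds one entry, the list of rows, each a list of 7 numbers: the shift along the tool's x, y, z in units of 100 mm (1.0 is 100 mm), then the turn, a rotation vector about the tool's x, y, z in units of 180 degrees (1.0 is 180 degrees), then the opening, from -1 (shut) to 1 (fully open). In form: [[[x, y, z, wx, wy, wz, hand], ...]]. A call has 1 to 8 rows; each row is the pose to reach, as a shift and turn from the pose commanded when the call began, along the tool's axes at that moment, turning the shorter way round; what a row does not reach only later rows make up. A row lasts 1/12 s, in which the tool goes at most 41.7 mm and 7.16 degrees, less where a joint would pass 70% of its speed; a pose out of reach is approached as far as the arm can. A call with a number of a shift or a turn outside -1 to 1 is refused whole. A call with a gripper value outside its range is refused whole. The fingers move at their own pace and stop on an object; FORCE is the grip in N (left out, the last holds). Time passes only in rows, so rows that repeat a pose let the fingers close. It gives the time, the measured TCP pose, the force, the opening and the grip force at its end, in the units of the state.
- bot.observe(): the state, without advancing time (a new reading comes with each control period).
- bot.read_camera(name): name is "scene" or "top" or "wrist"; returns a dict with "image" (480x640x3 uint8, blue, green, red), "intrinsics" (3x3 intrinsics, pixels), "distortion" ([k1, k2, p1, p2, k3] as OpenCV has them; the pictures are not rectified), "R" (3x3) and "t" (3): a world point X has camera coordinates R X + t. Camera axes: x right, y down, z forward; pixel columns grow to the right and rows downward; lengths in m; the calibration is good to about 2 mm. A picture is of the moment at which its call begins. There is no depth.
- bot.job_done(): hands the job in; it is judged then, once.
The state is a dict: "clock": time; "q": joint angles; "joint_velocities": joint speeds; "joint_torque": joint torques, N m; "eef_pos": TCP position; "tool_rot": TCP orientation; "force": force on the tool from outside, world axes, zero at the start; "moment": the same for the moment, N m; "finger_gap": finger opening in m; "gripper_force": force on a finger pad.
Only numpy, scipy, OpenCV 4.12 (cv2) and the standard library are available. Lean on these libraries where they do the work, as an engineer would, in place of code of your own. Each camera call takes 0.05 s, during which the arm holds its last target. There are 200 camera calls.

## Working session

There is one attempt and no reset: what is moved stays moved. The work goes in short steps, Python scripts to look and compute and a shell command to move; the robot and the scene stay as the last step left them, time stands still between calls to the robot, and variables do not carry over. Pictures are saved under pics/ and viewed, at most 14 in all, crops included, and the job is handed in when it is done.

```bash
ls; mkdir -p pics
python3 - <<'E'
from plant import bot
import cv2,numpy as np
o=bot.observe()
for k,v in o.items(): print(k,v)
for n in ["scene","top"]:
    c=bot.read_camera(n); cv2.imwrite(f"pics/{n}0.png",c["image"]); print(n,c["intrinsics"],c["distortion"],c["R"],c["t"])
E
```

```text
pics
clock 0.0
q [-1.44072786e+00  1.04663774e-01  9.64282211e-02  1.56391599e+00
 -1.64810888e-05  1.35309921e+00]
joint_velocities [-1.61523546e-04 -7.01677257e-04 -3.21671347e-04 -3.66083202e-04
  1.30547390e-03  2.60042987e-05]
joint_torque [ 2.59615415e-03 -5.56929302e+01  5.03651977e+01  1.67988811e-02
  2.18592177e-04 -5.25031453e-06]
eef_pos [ 0.2044375  -0.5637199   0.23052055]
tool_rot [-3.09288461e+00 -5.43285954e-01 -6.73479029e-05]
force [-0.08296049 -0.62508927 -0.3347137 ]
moment [0.00135094 0.01610739 0.04863456]
gripper_force 0.0
finger_gap 0.08571386348218864
scene [[477.46110865   0.         313.57356212]
 [  0.         477.46110865 243.2038196 ]
 [  0.           0.           1.        ]] [-0.1208934  0.         0.         0.         0.       ] [[-0.83214596  0.55450714 -0.00741217]
 [ 0.41522945  0.61416183 -0.67111083]
 [-0.36758347 -0.56153991 -0.74131998]] [ 0.36756246 -0.16407991  1.45394125]
top [[591.31239488   0.         319.8579708 ]
 [  0.         591.31239488 236.78499519]
 [  0.           0.           1.        ]] [-0.07318728  0.          0.          0.          0.        ] [[-0.02828751 -0.99959891  0.00135368]
 [-0.99687155  0.02811029 -0.07387101]
 [ 0.07380333 -0.00343907 -0.99726689]] [0.05138742 0.49201645 1.55675726]
```

View pics/top0.png

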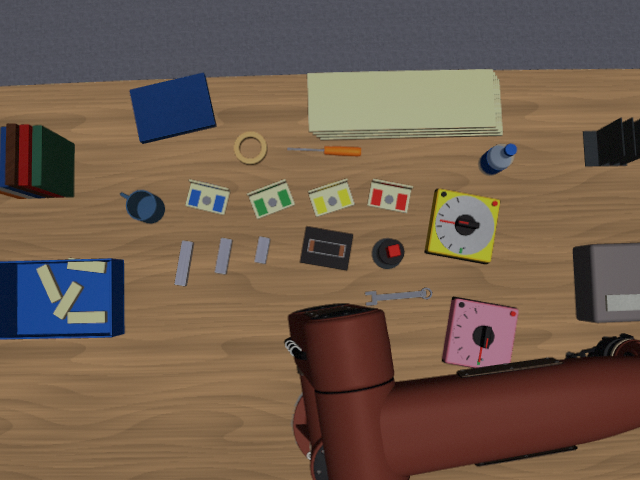

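View pics/scene0.png

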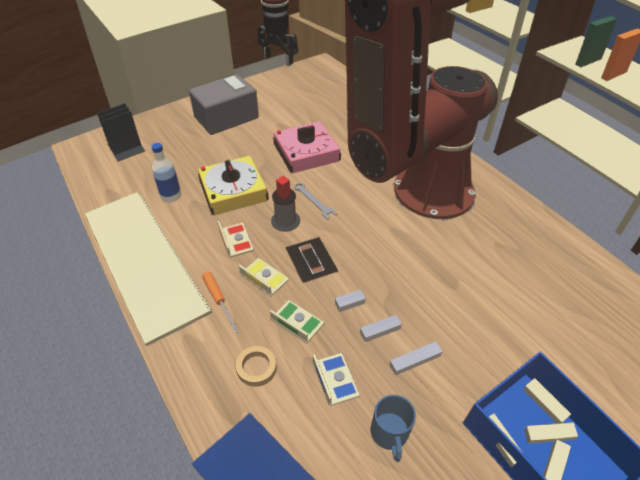

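The top view shows the yellow tester (463,226) with its pointer to the left, and the pink decoy at (480,333). It also shows the bed (327,248), the probe and stand (389,252), and brackets blue (208,197), green (271,198), yellow (331,197) and red (390,195). The bar candidates are (184,263) long, (223,256) middle and (262,250) short. The middle one should be the 95 mm bar, and I'll check that by measuring and in a crop.

```bash
cat > h.py <<'E'
from plant import bot
import cv2,numpy as np
from scipy.spatial.transform import Rotation as Ro
def ray(c,px):
    u=cv2.undistortPoints(np.float64(px).reshape(-1,1,2),c["intrinsics"],c["distortion"])[:,0]
    d=np.c_[u,np.ones(len(u))]@c["R"]; return -c["R"].T@c["t"],d
def plane(c,px,z):
    o,d=ray(c,px); return o+d*((z-o[2])/d[:,2])[:,None]
def blobs(c,lo,hi,roi=None,amin=15,space=cv2.COLOR_BGR2HSV):
    h=cv2.cvtColor(c["image"],space); m=cv2.inRange(h,np.array(lo),np.array(hi))
    if roi is not None:
        k=np.zeros_like(m); x0,y0,x1,y1=roi; k[y0:y1,x0:x1]=255; m&=k
    cs,_=cv2.findContours(m,cv2.RETR_EXTERNAL,cv2.CHAIN_APPROX_NONE)
    return sorted([q for q in cs if cv2.contourArea(q)>=amin],key=cv2.contourArea,reverse=True)
def rect(c,q,z):
    p=plane(c,q.reshape(-1,2),z)[:,:2].astype(np.float32)
    (x,y),(w,h),a=cv2.minAreaRect(p)
    if w<h: w,h,a=h,w,a+90
    return np.array([x,y]),w,h,(a+90)%180-90   # long axis angle in world, deg
def cen(c,q,z):
    m=cv2.moments(q); return plane(c,[[m['m10']/m['m00'],m['m01']/m['m00']]],z)[0]
def goto(p,yaw):
    """TCP goal -> rows in tool frame; yaw = world angle of tool y (mod pi), tool down"""
    o=bot.observe(); R=Ro.from_rotvec(o["tool_rot"]); M=R.as_matrix()
    best=None
    for k in(0,np.pi):
        y=np.array([np.cos(yaw+k),np.sin(yaw+k),0]);z=np.array([0,0,-1.]);T=np.c_[np.cross(y,z),y,z]
        r=(R.inv()*Ro.from_matrix(T)).as_rotvec()
        if best is None or np.linalg.norm(r)<np.linalg.norm(best): best=r
    print("rows shift",np.round(M.T@(np.array(p)-o["eef_pos"])/.1,3),"turn",np.round(best/np.pi,4),"q",np.round(o["q"],2))
def st():
    o=bot.observe(); print(round(o["clock"],2),np.round(o["eef_pos"],4),"f",np.round(o["force"],1),"gap",round(o["finger_gap"],4),"gf",round(o["gripper_force"],1))
E
python3 - <<'E'
from h import *
c=bot.read_camera("top"); im=c["image"]
cv2.imwrite("pics/crop1.png",cv2.resize(im[170:310,150:350],None,fx=4,fy=4,interpolation=cv2.INTER_CUBIC)[:600])
cv2.imwrite("pics/crop2.png",cv2.resize(im[180:310,350:520],None,fx=4.5,fy=4.5,interpolation=cv2.INTER_CUBIC))
for x,y in[(184,263),(223,256),(262,250),(310,235),(327,248),(389,252),(340,200),(210,190),(463,250),(435,200),(200,230),(388,260)]: print((x,y),im[y,x],cv2.cvtColor(im[y:y+1,x:x+1],cv2.COLOR_BGR2HSV)[0,0])
E
```

```text
(184, 263) [142 127 126] [118  29 142]
(223, 256) [140 125 124] [118  29 140]
(262, 250) [140 126 124] [116  29 140]
(310, 235) [35 34 36] [165  14  36]
(327, 248) [36 34 36] [150  14  36]
(389, 252) [ 19  21 125] [  1 216 125]
(340, 200) [ 89 172 168] [ 31 123 172]
(210, 190) [140 172 169] [ 33  47 172]
(463, 250) [153 150 147] [105  10 153]
(435, 200) [ 8 48 63] [ 22 223  63]
(200, 230) [ 78 111 140] [ 16 113 140]
(388, 260) [38 35 37] [140  20  38]
```

View pics/crop1.png

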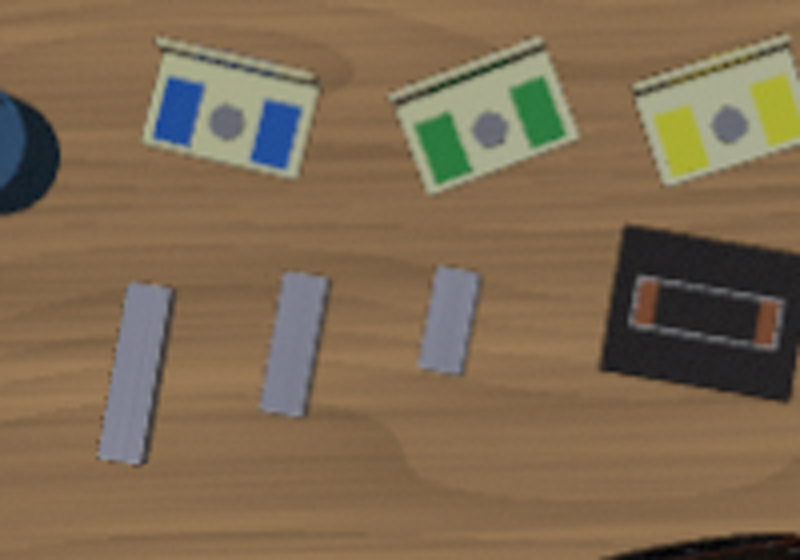

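View pics/crop2.png

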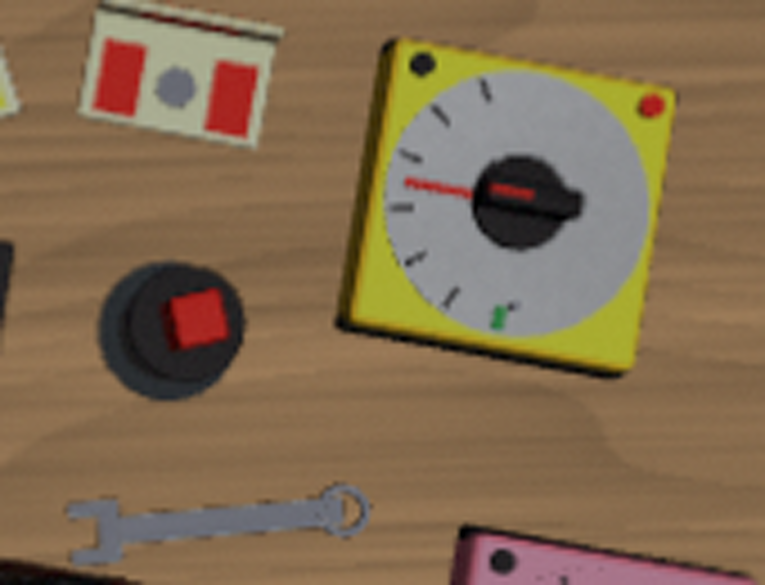

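The crops confirm it: the bars are 120, 95 and 70 mm from left to right, so the middle one at (223,256) is bar_mid. The yellow tester's pointer is about 90° clockwise from the green mark.

```bash
cat > meas.py <<'E'
from h import *
def run(parts="all"):
    c=bot.read_camera("top"); out={}
    for q in blobs(c,(105,12,105),(130,50,190),(160,170,420,300),40):
        x=cen(c,q,.025)
        r=rect(c,q,.025 if cv2.contourArea(q)>200 else .014)
        if r[0][0]>.1: print("grey px",np.round(q.reshape(-1,2).mean(0)),np.round(r[0],4),np.round(r[1:],4))
    for n,lo,hi in[("red",(0,180,90),(6,255,255)),("yellow",(26,180,110),(34,255,255)),("green",(55,120,60),(75,255,255)),("blue",(105,170,90),(118,255,255))]:
        for q in blobs(c,lo,hi,(180,170,520,300),30): print(n,np.round(q.reshape(-1,2).mean(0)),cv2.contourArea(q),np.round(rect(c,q,{"red":.008}.get(n,.008))[0],4))
    return c
E
python3 - <<'E'
from meas import *
c=run()
for q in blobs(c,(0,0,0),(180,90,60),(295,220,360,275),300): print("bed",np.round(rect(c,q,.006)[0],4),rect(c,q,.006)[1:])
for q in blobs(c,(5,120,70),(14,255,255),(300,230,355,265),15): print("cu",np.round(rect(c,q,.006)[0],4))
for q in blobs(c,(24,170,110),(34,255,255),(420,180,510,275),300):
  print("tester",rect(c,cv2.convexHull(q),.055))
for q in blobs(c,(0,150,80),(8,255,255),(425,180,510,275),8): print("redthing",q.reshape(-1,2).mean(0),rect(c,q,.062),rect(c,q,.091))
for q in blobs(c,(0,180,80),(8,255,255),(370,230,410,270),8): print("handle",rect(c,q,.154))
for q in blobs(c,(55,80,50),(85,255,255),(425,230,500,275),3): print("greenmark",rect(c,q,.055))
s=bot.read_camera("scene")
for q in blobs(s,(0,180,80),(8,255,255),(260,170,305,215),30): print("scene handle px",cv2.boundingRect(q))
E
```

```text
grey px [183. 263.] [0.4335 0.402 ] [  0.1163   0.0278 -10.5868]
grey px [223. 256.] [0.4499 0.2952] [  0.091    0.0278 -11.7648]
grey px [262. 250.] [0.4628 0.1918] [  0.0659   0.0266 -12.517 ]
grey px [393. 295.] [ 0.3329 -0.15  ] [1.40300e-01 1.94000e-02 8.93771e+01]
red [394. 250.] 108.5 [ 0.4518 -0.1597]
red [401. 202.] 104.5 [ 0.583  -0.1845]
red [376. 197.] 101.0 [ 0.5975 -0.1176]
yellow [443. 222.] 387.5 [ 0.524  -0.3111]
yellow [482. 251.] 185.5 [ 0.4386 -0.4011]
yellow [491. 208.] 128.5 [ 0.5594 -0.4329]
yellow [344. 197.] 93.0 [ 0.5993 -0.0308]
yellow [320. 205.] 92.0 [0.5798 0.0346]
green [260. 207.] 104.5 [0.5799 0.1953]
green [284. 198.] 103.5 [0.6023 0.1311]
blue [218. 203.] 100.5 [0.5921 0.3085]
blue [194. 197.] 100.5 [0.6106 0.3747]
bed [0.4637 0.0212] (0.12737645208835602, 0.09790962189435959, 78.7225112915039)
cu [ 0.4557 -0.0182]
cu [0.4714 0.0605]
tester (array([ 0.51080275, -0.34086215]), 0.1679125875234604, 0.16595058143138885, -11.959617614746094)
redthing [463.5 222.1] (array([ 0.51809835, -0.33769277]), 0.0236718337982893, 0.005236768163740635, 88.43500518798828) (array([ 0.51541907, -0.33046389]), 0.023222189396619797, 0.005137263797223568, 88.43470764160156)
redthing [494.36363636 203.18181818] (array([ 0.56578505, -0.42205673]), 0.010700071230530739, 0.007962279953062534, -3.0111846923828125) (array([ 0.56219983, -0.41322547]), 0.010496744886040688, 0.007811129093170166, -3.0101165771484375)
handle (array([ 0.4447417 , -0.14137052]), 0.028340907767415047, 0.027853554114699364, 11.990255355834961)
greenmark (array([ 0.44569233, -0.32682359]), 0.010532297194004059, 0.00526029197499156, -2.590057373046875)
```

Run:
```python
from h import *
c=bot.read_camera("top")
# pointer on dial
im=c["image"];h=cv2.cvtColor(im,cv2.COLOR_BGR2HSV)
m=((h[...,0]<8)|(h[...,0]>172))&(h[...,1]>90)
ys,xs=np.nonzero(m[205:235,436:475]); P=plane(c,np.c_[xs+436,ys+205],.06)
far=P[P[:,1]>-.315]; 
vx,vy,_,_=cv2.fitLine(far[:,:2].astype(np.float32),2,0,.01,.01).ravel(); print("ptr",len(far),far.mean(0),np.degrees(np.arctan2(vy,vx)), "from centre",np.degrees(np.arctan2(*(far.mean(0)[:2]-[.511,-.341])[::-1])))
print("pads")
for q in blobs(c,(100,8,85),(135,60,190),(180,170,420,220),12):
    print(np.round(q.reshape(-1,2).mean(0)),np.round(cen(c,q,.014),4),cv2.contourArea(q))
s=bot.read_camera("scene")
for q in blobs(s,(100,8,85),(135,60,190),(200,220,380,410),20): print("scene",np.round(q.reshape(-1,2).mean(0)),np.round(cen(s,q,.014),4),np.round(cen(s,q,.025),4))
goto([.511,-.341,.18],np.radians(-5))
```

```text
ptr 30 [ 0.5211981  -0.29541951  0.06      ] 77.48357 from centre 77.38844773259791
pads
[332. 201.] [0.5896 0.0024 0.014 ] 35.0
[389. 199.] [ 0.5902 -0.1505  0.014 ] 35.0
[272. 202.] [0.5906 0.163  0.014 ] 33.0
[206. 200.] [0.6012 0.341  0.014 ] 33.0
scene [338. 376.] [0.6045 0.3426 0.014 ] [0.608  0.3469 0.025 ]
scene [299. 316.] [0.5931 0.1652 0.014 ] [0.5967 0.1715 0.025 ]
rows shift [ 3.642 -1.052  0.512] turn [-0.000e+00 -1.000e-04 -3.615e-01] q [-1.44  0.1   0.1   1.56  0.    1.35]
```

```bash
A='[1,-0.29,0,0,0,0,1]'
python3 -m jog '[[[1,-0.29,0,0,0,0,1],[1,-0.29,0,0,0,0,1],[1,-0.29,0,0,0,0,1],[1,-0.29,0,0,0,0,1]]]'
python3 -m jog '[[[1,-0.29,0,0,0,0,1],[1,-0.29,0,0,0,0,1],[1,-0.29,0,0,0,0,1],[1,-0.29,0,0,0,0,1]]]'
python3 -m jog '[[[1,-0.29,0,0,0,0,1],[1,-0.29,0,0,0,0,1],[1,-0.29,0,0,0,0,1],[1,-0.29,0,0,0,0,1]]]'
python3 -m jog '[[[0.64,-0.18,0.5,0,0,-0.16,1],[0.64,-0.18,0.5,0,0,-0.16,1],[0.64,-0.18,0.5,0,0,-0.16,1],[0.64,-0.18,0.5,0,0,-0.16,1],[0.64,-0.18,0.5,0,0,-0.16,1],[0.64,-0.18,0.5,0,0,-0.16,1]]]'
python3 -m jog '[[[0,0,0,0,0,-0.159,1],[0,0,0,0,0,-0.159,1],[0,0,0,0,0,-0.159,1],[0,0,0,0,0,-0.159,1],[0,0,0,0,0,-0.159,1],[0,0,0,0,0,-0.159,1]]]'
python3 - <<'E'
from h import *
goto([.511,-.341,.074],np.radians(-12.6)); st()
c=bot.read_camera("wrist"); cv2.imwrite("pics/w1.png",c["image"])
E
```

```text
clock: 0.68
eef_pos: [0.2918, -0.5003, 0.2317]
tool_rot: [-3.093, -0.549, -0.002]
force: [-0.5, -0.3, -0.1]
finger_gap: 0.0856
gripper_force: 0.0
clock: 1.02
eef_pos: [0.3755, -0.4391, 0.2315]
tool_rot: [-3.093, -0.549, -0.001]
force: [0.2, -0.1, 0.6]
finger_gap: 0.0857
gripper_force: 0.0
clock: 1.35
eef_pos: [0.4592, -0.3781, 0.2312]
tool_rot: [-3.093, -0.549, -0.001]
force: [-0.1, 0.6, -0.1]
finger_gap: 0.0852
gripper_force: 0.0
clock: 1.85
eef_pos: [0.5103, -0.3423, 0.1813]
tool_rot: [2.865, 1.289, -0.0]
force: [0.1, -0.0, -0.8]
finger_gap: 0.0855
gripper_force: 0.0
clock: 2.35
eef_pos: [0.5106, -0.3422, 0.1817]
tool_rot: [2.46, 1.953, -0.0]
force: [0.1, 0.1, -0.1]
finger_gap: 0.0856
gripper_force: 0.0
rows shift [1.300e-02 1.000e-03 1.077e+00] turn [ 0.0002  0.0002 -0.0028] q [-0.8   0.14  0.05  1.48 -0.    1.  ]
2.35 [ 0.5106 -0.3422  0.1817] f [ 0.1  0.1 -0.1] gap 0.0856 gf 0.0
```

View pics/w1.png

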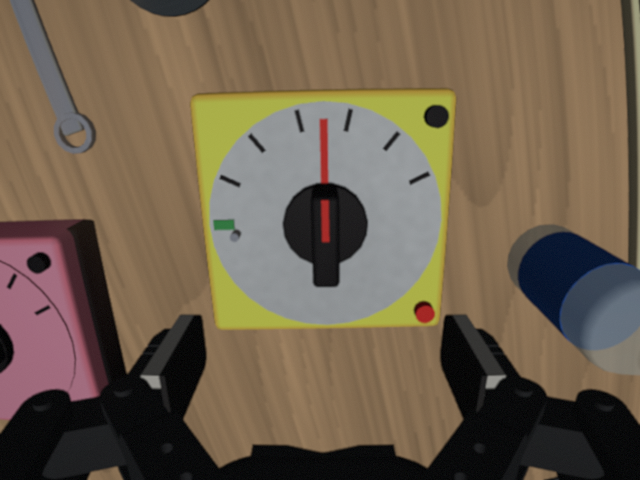

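The wrist view shows the grip bar centred and lined up between the fingers (325,235), with the green mark at (224,225) a quarter turn counterclockwise. I'll grasp it and turn about 47°.

```bash
python3 -m jog '[[[0,0,0.4,0,0,0,1],[0,0,0.7,0,0,0,1],[0.01,0,0.9,0,0,0,1],[0.01,0,1,0,0,0,1],[0.01,0,1,0,0,0,1]]]' 50 | head -2
python3 -m jog '[[[0,0,0.08,0,0,0,1],[0,0,0.08,0,0,0,-1],[0,0,0.08,0,0,0,-1],[0,0,0.08,0,0,0,-1],[0,0,0.08,0,0,0,-1],[0,0,0.08,0,0,0,-1],[0,0,0.08,0,0,0,-1],[0,0,0.08,0,0,0,-1]]]' 50
python3 -m jog '[[[0,0,0,0,0,0,-1],[0,0,0,0,0,0,-1],[0,0,0,0,0,0,-1],[0,0,0,0,0,0,-1],[0,0,0,0,0,0,-1],[0,0,0,0,0,0,-1]]]' 50
```

```text
clock: 2.82
eef_pos: [0.5099, -0.3394, 0.0788]
clock: 3.48
eef_pos: [0.5121, -0.3409, 0.0742]
tool_rot: [2.451, 1.962, 0.001]
force: [5.0, -0.9, 2.2]
finger_gap: 0.0151
gripper_force: 51.2
clock: 3.98
eef_pos: [0.5121, -0.3409, 0.0742]
tool_rot: [2.451, 1.962, 0.001]
force: [5.3, -0.7, 1.5]
finger_gap: 0.0151
gripper_force: 51.3
```

```bash
python3 -m jog '[[[0.01,0,0,0,0,-0.03,-1],[0.01,0,0,0,0,-0.065,-1],[0.01,0,0,0,0,-0.1,-1],[0.01,0,0,0,0,-0.135,-1],[0.01,0,0,0,0,-0.17,-1],[0.01,0,0,0,0,-0.205,-1],[0.01,0,0,0,0,-0.24,-1],[0.01,0,0,0,0,-0.26,-1]]]'
python3 -m jog '[[[0,0,0,0,0,0,-1],[0,0,0,0,0,0,1],[0,0,0,0,0,0,1],[0,0,0,0,0,0,1],[0,0,0,0,0,0,1],[0,0,-1,0,0,0,1],[0,0,-1,0,0,0,1],[0,0,-1,0,0,0,1]]]'
cat > wv.py <<'E'
from h import *
def knob():
    c=bot.read_camera("wrist"); im=c["image"];h=cv2.cvtColor(im,cv2.COLOR_BGR2HSV)
    m=(((h[...,0]<6)|(h[...,0]>174))&(h[...,1]>130)&(h[...,2]>70)).astype(np.uint8)
    n,l,s,_=cv2.connectedComponentsWithStats(m)
    for i in range(1,n):
        if s[i,4]>60:
            p=np.argwhere(l==i)[:,::-1]; w=plane(c,p,.06)[:,:2]
            r=np.linalg.norm(w.mean(0)-[.511,-.341])
            if r<.1:
                vx,vy,_,_=cv2.fitLine(w.astype(np.float32),2,0,.01,.01).ravel()
                print("red",s[i],np.round(w.mean(0),4),"line deg",round(np.degrees(np.arctan2(vy,vx))%180,1),"dir",np.degrees(np.arctan2(*(w.mean(0)-[.511,-.341])[::-1])).round(1))
    return c
E
python3 - <<'E'
from wv import *
c=knob(); st()
for q in blobs(c,(55,80,50),(85,255,255),None,20): print("green",np.round(rect(c,q,.055)[0],4), np.degrees(np.arctan2(*(rect(c,q,.055)[0]-[.511,-.341])[::-1])))
E
```

```text
clock: 4.65
eef_pos: [0.5119, -0.3409, 0.0742]
tool_rot: [1.463, 2.777, -0.003]
force: [2.8, -5.5, 1.8]
finger_gap: 0.015
gripper_force: 51.1
clock: 5.32
eef_pos: [0.5123, -0.3403, 0.1788]
tool_rot: [1.469, 2.771, -0.003]
force: [1.0, -0.2, 1.5]
finger_gap: 0.0853
gripper_force: 0.0
red [318 122   7  65 420] [ 0.4848 -0.3011] line deg 124.7 dir 123.2
red [317 204   9  44 388] [ 0.5111 -0.34  ] line deg 124.4 dir 84.2
red [313 347  17  16 225] [ 0.5671 -0.4225] line deg 129.8 dir -55.4
5.37 [ 0.5131 -0.3411  0.1809] f [ 0.1 -0.8  2.7] gap 0.0853 gf 0.0
green [ 0.4454 -0.3273] 168.2051729419987
```

```bash
python3 -m jog '[[[0,0,0.4,0,0,0,1],[0,0,0.7,0,0,0,1],[0,0,0.9,0,0,0,1],[0,0,1,0,0,0,1],[0,0,1,0,0,0,1]]]' 50 | head -2
python3 -m jog '[[[0,0,0,0,0,0,1],[0,0,0,0,0,0,-1],[0,0,0,0,0,0,-1],[0,0,0,0,0,0,-1],[0,0,0,0,0,0,-1],[0,0,0,0,0,0,-1],[0,0,0,0,0,0,-1],[0,0,0,0,0,0,-1]]]' 50
python3 -m jog '[[[0,0,0,0,0,0,-1],[0,0,0,0,0,-0.035,-1],[0,0,0,0,0,-0.07,-1],[0,0,0,0,0,-0.105,-1],[0,0,0,0,0,-0.14,-1],[0,0,0,0,0,-0.175,-1],[0,0,0,0,0,-0.21,-1],[0,0,0,0,0,-0.235,-1]]]'
python3 -m jog '[[[0,0,0,0,0,-0.01,-1],[0,0,0,0,0,-0.02,-1],[0,0,0,0,0,-0.02,-1],[0,0,0,0,0,-0.02,-1]]]'
python3 -c "
from plant import bot;print(bot.observe()['moment'])"
```

```text
clock: 5.78
eef_pos: [0.51, -0.338, 0.0704]
clock: 6.45
eef_pos: [0.5113, -0.3397, 0.0739]
tool_rot: [1.471, 2.775, -0.001]
force: [-2.3, -0.9, 4.9]
finger_gap: 0.0149
gripper_force: 49.3
clock: 7.12
eef_pos: [0.5106, -0.3407, 0.0738]
tool_rot: [-0.363, -3.119, 0.004]
force: [-6.7, -5.6, 4.3]
finger_gap: 0.0155
gripper_force: 49.5
clock: 7.45
eef_pos: [0.5106, -0.3408, 0.0739]
tool_rot: [-0.277, -3.128, 0.004]
force: [-6.6, -4.0, 5.1]
finger_gap: 0.0152
gripper_force: 55.7
[-0.71772374  1.22340446 -1.39981313]
```

```bash
python3 -m jog '[[[0,0,0,0,0,0,1],[0,0,0,0,0,0,1],[0,0,0,0,0,0,1],[0,0,0,0,0,0,1],[0,0,-1,0,0,0,1],[0,0,-1,0,0,0,1],[0,0,-1,0,0,0,1],[0,0,-1,0,0,0,1]]]' | head -2
python3 - <<'E'
from wv import *
c=knob(); st()
s=bot.read_camera("scene")
for q in blobs(s,(100,8,85),(135,60,190),(330,280,450,380),60): print("scene bars px",np.round(q.reshape(-1,2).mean(0)),np.round(rect(s,q,.025)[0],4),rect(s,q,.025)[1:])
c=bot.read_camera("top"); 
for q in blobs(c,(105,12,105),(130,50,190),(160,220,290,300),200): print("top",np.round(rect(c,q,.025)[0],4),rect(c,q,.025)[1:])
goto([.45,.295,.18],np.radians(78.2))
E
```

```text
clock: 8.12
eef_pos: [0.5133, -0.3409, 0.1792]
red [321 119  10  65 422] [ 0.4657 -0.3309] line deg 168.1 dir 167.5
red [319 200  10  44 390] [ 0.5106 -0.34  ] line deg 168.1 dir 112.2
red [215 307  19  18 248] [ 0.5672 -0.4221] line deg 147.5 dir -55.3
8.17 [ 0.5126 -0.3403  0.1762] f [ 0.2  0.3 -0.4] gap 0.0854 gf 0.0
scene bars px [380. 325.] [0.4533 0.2987] (0.08876294642686844, 0.023476678878068924, -12.16510009765625)
scene bars px [352. 297.] [0.4653 0.1948] (0.06406295299530029, 0.023639455437660217, -12.435226440429688)
top [0.4335 0.4022] (0.11615513265132904, 0.028161995112895966, -10.586814880371094)
top [0.4498 0.2952] (0.09065655618906021, 0.027828382328152657, -11.604835510253906)
top [0.4628 0.1915] (0.06593804061412811, 0.027099499478936195, -12.509742736816406)
rows shift [ 1.698  6.14  -0.07 ] turn [ 0.0001 -0.0001  0.0104] q [-0.8   0.14  0.03  1.46  0.   -0.63]
```

The pointer lies at 168.1° against 168.0° for the mark, and it was pressed against the stop, so the reset is done. Next I move over bar_mid.

```bash
python3 -m jog '[[[0,0,-0.4,0,0,0,1],[0.28,1,-0.4,0,0,0,1],[0.28,1,-0.4,0,0,0,1],[0.28,1,-0.4,0,0,0,1],[0.28,1,-0.4,0,0,0,1]]]' | head -2
python3 -m jog '[[[0.28,1,0,0,0,0,1],[0.28,1,0,0,0,0,1],[0.28,1,0,0,0,0,1]]]' | head -2
python3 -m jog '[[[0.28,1,0,0,0,0,1],[0.28,1,0,0,0,0,1],[0.28,1,0,0,0,0,1]]]' | head -2
python3 -m jog '[[[0.28,1,0,0,0,0,1],[0.28,1,0,0,0,0,1],[0.28,1,0,0,0,0,1]]]' | head -2
python3 -m jog '[[[0.28,1,0,0,0,0,1],[0.28,1,0,0,0,0,1],[0.28,1,0,0,0,0,1]]]' | head -2
python3 -m jog '[[[0.3,1,0.4,0,0,0.01,1],[0.3,1,0.4,0,0,0.01,1],[0.3,1,0.4,0,0,0.01,1],[0.3,1,0.4,0,0,0.01,1]]]' | head -2
python3 - <<'E'
from h import *
c=bot.read_camera("wrist"); cv2.imwrite("pics/w2.png",c["image"]); st()
for q in blobs(c,(105,12,95),(130,60,200),None,2000): print(np.round(q.reshape(-1,2).mean(0)),rect(c,q,.025))
goto([.451,.297,.005],np.radians(78.1))
E
```

```text
clock: 8.68
eef_pos: [0.5005, -0.2318, 0.2121]
clock: 8.93
eef_pos: [0.4896, -0.1295, 0.2116]
clock: 9.18
eef_pos: [0.4792, -0.0261, 0.2119]
clock: 9.43
eef_pos: [0.4689, 0.0771, 0.2119]
clock: 9.68
eef_pos: [0.4586, 0.1805, 0.2118]
clock: 10.02
eef_pos: [0.4449, 0.2841, 0.1689]
10.07 [0.4457 0.2824 0.1701] f [-0.3 -0.1 -0.1] gap 0.0854 gf 0.0
[485. 166.] (array([0.43412286, 0.40217841]), 0.11689544469118118, 0.02779921144247055, -10.633102416992188)
[341. 218.] (array([0.4502005 , 0.29676008]), 0.09176753461360931, 0.02744256518781185, -11.498291015625)
[208. 262.] (array([0.46284017, 0.19335112]), 0.06766380369663239, 0.02640540711581707, -12.185295104980469)
rows shift [-0.03   0.158  1.65 ] turn [-0.0008 -0.0014  0.0019] q [ 0.32 -0.11 -0.23  1.46  0.    0.52]
```

View pics/w2.png

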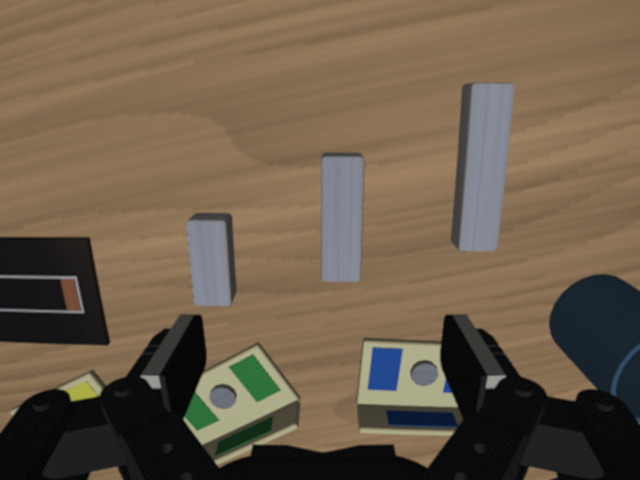

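The wrist view shows bar_mid at (341,218), between the short bar on the left and the long one on the right, at (0.4505, 0.2965). I descend and grasp it.

```bash
python3 -m jog '[[[-0.03,0.155,0.3,0,0,0,1],[-0.03,0.155,0.6,0,0,0,1],[-0.03,0.155,0.9,0,0,0,1],[-0.03,0.155,0.9,0,0,0,1]]]' | head -2
python3 -m jog '[[[0,0,0.3,0,0,0,1],[0,0,0.55,0,0,0,1],[0,0,0.7,0,0,0,1],[0,0,0.7,0,0,0,1],[0,0,0.7,0,0,0,1]]]' 40 
python3 -m jog '[[[0,0,0.03,0,0,0,1],[0,0,0.03,0,0,0,-1],[0,0,0.03,0,0,0,-1],[0,0,0.03,0,0,0,-1],[0,0,0.03,0,0,0,-1],[0,0,0.03,0,0,0,-1],[0,0,0.03,0,0,0,-1],[0,0,0.03,0,0,0,-1]]]' 40
python3 - <<'E'
from h import *
st(); print(bot.observe()["tool_rot"])
E
```

```text
clock: 10.4
eef_pos: [0.4502, 0.2932, 0.0766]
clock: 10.82
eef_pos: [0.4539, 0.2948, 0.014]
tool_rot: [-0.323, -3.124, 0.001]
force: [-0.0, 0.6, 1.0]
finger_gap: 0.0853
gripper_force: 0.0
clock: 11.48
eef_pos: [0.4542, 0.2958, 0.0109]
tool_rot: [0.321, 3.124, 0.001]
force: [-0.6, 0.5, 5.6]
finger_gap: 0.0289
gripper_force: 41.2
11.48 [0.4542 0.2958 0.0109] f [-0.6  0.5  5.6] gap 0.0289 gf 41.2
[3.21354458e-01 3.12420048e+00 6.75144544e-04]
```

```bash
python3 -m jog '[[[0,0,-0.2,0,0,0,-1],[0,0,-0.6,0,0,0,-1],[0,0,-1,0,0,0,-1],[0,0,-1,0,0,0,-1]]]' | tail -3
python3 -m jog '[[[0,-0.4,0,0,0,0,-1],[0,-0.8,0,0,0,0,-1],[0,-1,0,0,0,0,-1],[0,-1,0,0,0,0,-1]]]' | head -2
python3 -m jog '[[[-0.5,-0.4,0,0,0,0,-1],[-0.5,-0.8,0,0,0,0,-1],[-0.5,-1,0,0,0,0,-1],[-0.5,-1,0,0,0,0,-1],[-0.5,-1,0,0,0,0,-1]]]' | head -2
python3 -m jog '[[[0,-0.4,0,0,0,0.03,-1],[0,-0.6,0,0,0,0.07,-1],[0,-0.6,0,0,0,0.1,-1],[0,-0.6,0,0,0,0.14,-1],[0,-0.6,0,0,0,0.18,-1],[0,-0.6,0,0,0,0.21,-1],[0,-0.6,0,0,0,0.24,-1],[0,-0.6,0,0,0,0.25,-1]]]' | head -2
python3 -m jog '[[[0,0,0,0,0,0.03,-1],[0,0,0,0,0,0.07,-1],[0,0,0,0,0,0.1,-1],[0,0,0,0,0,0.14,-1],[0,0,0,0,0,0.18,-1],[0,0,0,0,0,0.21,-1],[0,0,0,0,0,0.24,-1],[0,0,0,0,0,0.25,-1]]]' | head -2
python3 - <<'E'
from h import *
c=bot.read_camera("wrist"); cv2.imwrite("pics/w3.png",c["image"]); st()
for q in blobs(c,(4,110,60),(13,255,255),None,100): print("cu",np.round(q.reshape(-1,2).mean(0)),np.round(rect(c,q,.006)[0],4),rect(c,q,.006)[1:])
goto([.4635,.0185,.0175],np.radians(-11.3))
E
```

```text
force: [1.9, 0.0, -0.9]
finger_gap: 0.0293
gripper_force: 40.5
clock: 12.15
eef_pos: [0.4324, 0.1947, 0.1095]
clock: 12.57
eef_pos: [0.462, 0.0883, 0.1098]
clock: 13.23
eef_pos: [0.4497, 0.0322, 0.11]
clock: 13.9
eef_pos: [0.4497, 0.0323, 0.1099]
13.95 [0.4497 0.0322 0.11  ] f [-0.2 -0.5 -2.2] gap 0.0289 gf 41.3
cu [353. 180.] [0.4731 0.0615] (0.02827594429254532, 0.01154009997844696, -11.79998779296875)
rows shift [-0.106  0.164  0.924] turn [-0.0001 -0.0001 -0.0034] q [-0.22 -0.35 -0.55  1.38  0.    1.56]
```

View pics/w3.png

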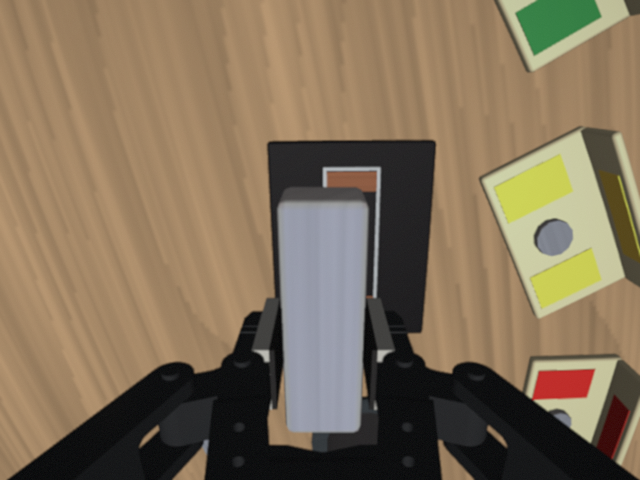

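The view shows the gripped bar lined up with the bed outline, with the far copper contact at (353,180). I correct the position and lower.

```bash
python3 -m jog '[[[-0.106,0.168,0,0,0,-0.003,-1],[-0.106,0.168,0.2,0,0,-0.003,-1],[-0.106,0.168,0.5,0,0,-0.003,-1],[-0.106,0.168,0.7,0,0,-0.003,-1],[-0.106,0.168,0.7,0,0,-0.003,-1],[-0.106,0.168,0.7,0,0,-0.003,-1]]]' | head -4
python3 -m jog '[[[0,0,0.1,0,0,0,-1],[0,0,0.17,0,0,0,-1],[0,0,0.21,0,0,0,-1],[0,0,0.22,0,0,0,-1],[0,0,0.22,0,0,0,-1],[0,0,0.22,0,0,0,-1]]]'
python3 - <<'E'
from h import *
goto([.4640,.0185,.0175],np.radians(-11.3))
E
```

```text
clock: 14.45
eef_pos: [0.4631, 0.0181, 0.0396]
tool_rot: [-2.424, -1.995, 0.002]
force: [-0.4, -0.1, -1.3]
clock: 14.95
eef_pos: [0.4642, 0.0169, 0.0186]
tool_rot: [2.427, 1.993, 0.0]
force: [0.8, 0.2, -2.4]
finger_gap: 0.0286
gripper_force: 41.3
rows shift [ 0.015 -0.005  0.011] turn [0.0002 0.     0.0005] q [-0.25 -0.25 -0.63  1.19 -0.    1.52]
```

```bash
python3 -m jog '[[[0.015,-0.005,0.005,0,0,0,-1],[0.015,-0.005,0.015,0,0,0,-1],[0.015,-0.005,0.015,0,0,0,-1],[0.015,-0.005,0.015,0,0,0,1],[0.015,-0.005,0.015,0,0,0,1],[0.015,-0.005,0.015,0,0,0,1],[0.015,-0.005,0.015,0,0,0,1],[0.015,-0.005,0.015,0,0,0,1]]]'
python3 -m jog '[[[0,0,-0.3,0,0,0,1],[0,0,-0.7,0,0,0,1],[0,0,-1,0,0,0,1],[0,0,-1,0,0,0,1]]]' | head -2
python3 -m jog '[[[-0.1,-0.1,-0.5,0,0,0,1],[-0.3,-0.1,-0.8,0,0,0,1],[-0.6,-0.1,-1,0,0,0,1],[-0.6,-0.1,-1,0,0,0,1],[-0.6,-0.1,-1,0,0,0,1]]]' | head -2
python3 - <<'E'
from h import *
c=bot.read_camera("wrist"); cv2.imwrite("pics/w4.png",c["image"]); st()
for q in blobs(c,(105,12,95),(130,60,200),None,2000): print(np.round(q.reshape(-1,2).mean(0)),rect(c,q,.031))
for q in blobs(c,(0,0,0),(180,90,60),(150,0,640,330),3000): print("bed",q.reshape(-1,2).mean(0),rect(c,q,.006))
for q in blobs(c,(4,130,60),(12,255,255),None,30): print("cu",np.round(q.reshape(-1,2).mean(0)),rect(c,q,.006))
for q in blobs(c,(0,180,70),(8,255,255),None,800): print("red",np.round(q.reshape(-1,2).mean(0)),rect(c,q,.154))
E
```

```text
clock: 15.62
eef_pos: [0.4639, 0.0185, 0.0169]
tool_rot: [2.428, 1.994, 0.0]
force: [0.3, -0.3, 0.8]
finger_gap: 0.0847
gripper_force: 0.0
clock: 15.95
eef_pos: [0.467, 0.0178, 0.1234]
clock: 16.37
eef_pos: [0.443, -0.0397, 0.2182]
16.42 [ 0.4425 -0.0386  0.2167] f [-0.6  1.  -0.4] gap 0.0855 gf 0.0
[334. 118.] (array([0.46405408, 0.02117278]), 0.09187605232000351, 0.027089323848485947, 79.0729751586914)
[233. 327.] (array([ 0.34180525, -0.15354441]), 0.16410823166370392, 0.032430972903966904, -86.31183981895447)
bed [333.59191176 113.51838235] (array([0.46483627, 0.02178692]), 0.12763434648513794, 0.09795065969228745, 78.6608657836914)
bed [350.12910798 286.9342723 ] (array([ 0.4473092 , -0.14000605]), 0.08321456611156464, 0.07178814709186554, 86.51375579833984)
cu [634. 125.] (array([ 0.72080469, -0.03165198]), 0.10419166833162308, 0.015199782326817513, -89.50444346666336)
red [355. 380.] (array([ 0.44486895, -0.12549017]), 0.05716037005186081, 0.02758946269750595, -81.48879623413086)
red [506. 244.] (array([ 0.54059798, -0.05166273]), 0.024258844554424286, 0.013180520385503769, -11.432968139648438)
red [494. 310.] (array([ 0.53212684, -0.09059942]), 0.024458512663841248, 0.013522105291485786, -12.408432006835938)
```

View pics/w4.png

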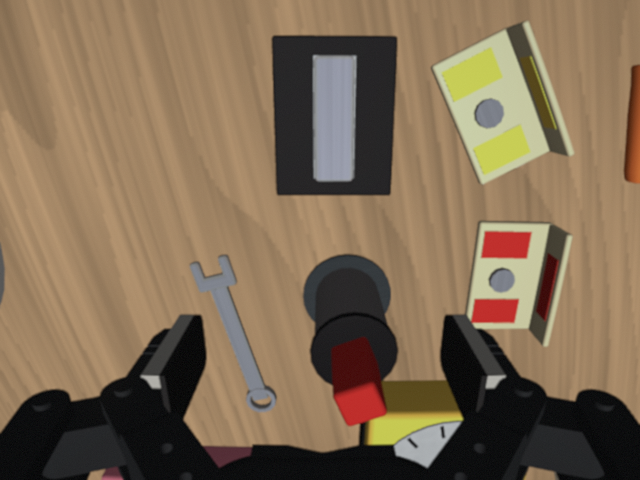

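The bar lies within 1 mm of the outline's centre. The probe handle shows upright in the stand at (358,380). I move above it.

Run:
```python
from h import *
c=bot.read_camera("top")
for q in blobs(c,(0,180,80),(8,255,255),(370,230,410,270),8): print("handle",rect(c,q,.154),cv2.contourArea(q))
s=bot.read_camera("scene")
for q in blobs(s,(0,170,100),(8,255,255),(260,160,305,215),8): print("scene handle top",cv2.boundingRect(q),cv2.contourArea(q),rect(s,q,.154))
for q in blobs(s,(0,0,0),(180,120,70),(255,160,315,240),300): print(cv2.boundingRect(q))
goto([.4457,-.1405,.20],np.radians(12))
goto([.4457,-.1405,.109],np.radians(12))
```

```text
scene handle top (277, 178, 7, 7) 19.0 (array([ 0.45598376, -0.13670163]), 0.02591891400516033, 0.012280652299523354, 76.64939880371094)
rows shift [-1.003  0.237  0.154] turn [-0.0005 -0.0003 -0.1288] q [-0.38 -0.38 -0.38  1.58  0.    1.38]
rows shift [-1.003  0.239  1.064] turn [-0.0005 -0.0003 -0.1288] q [-0.38 -0.38 -0.38  1.58  0.    1.38]
```

```bash
python3 -m jog '[[[-0.4,0.1,0,0,0,-0.03,1],[-0.8,0.24,0,0,0,-0.06,1],[-1,0.24,0,0,0,-0.1,1],[-1,0.24,0,0,0,-0.129,1],[-1,0.24,0,0,0,-0.129,1],[-1,0.24,0,0,0,-0.129,1]]]' | head -2
python3 - <<'E'
from h import *
c=bot.read_camera("wrist"); cv2.imwrite("pics/w5.png",c["image"]); st()
for q in blobs(c,(0,180,70),(8,255,255),None,800):
  print("red",np.round(q.reshape(-1,2).mean(0)),rect(c,q,.154))
goto([.4457,-.1405,.109],np.radians(12))
E
```

```text
clock: 17.02
eef_pos: [0.4462, -0.1401, 0.2156]
17.07 [ 0.4463 -0.1399  0.2159] f [-0.5 -0.1 -0.1] gap 0.0855 gf 0.0
red [323. 258.] (array([ 0.4458206 , -0.13924581]), 0.02775593101978302, 0.027166234329342842, -79.20916557312012)
red [498. 207.] (array([ 0.52795625, -0.09314291]), 0.024387169629335403, 0.013758915476500988, -12.589553833007812)
red [460. 272.] (array([ 0.51964545, -0.13194436]), 0.02422196790575981, 0.013722103089094162, -12.025535583496094)
rows shift [-0.006 -0.006  1.069] turn [-0.0003 -0.0004 -0.0006] q [-0.58 -0.3  -0.31  1.56  0.    0.78]
```

View pics/w5.png

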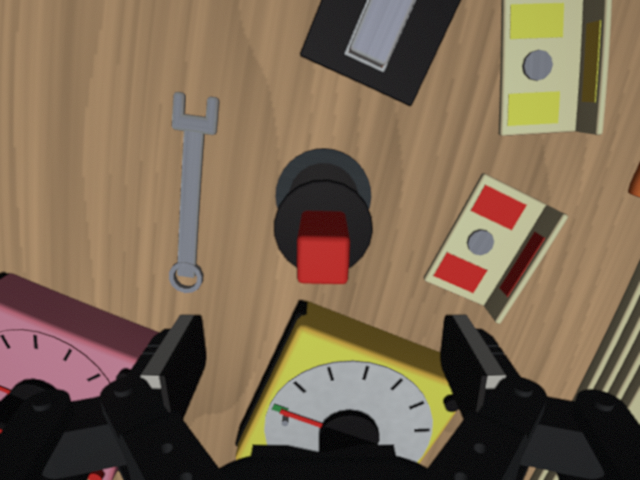

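The handle is square to the fingers and centred at (323,258), at world (0.4458, -0.1394). I descend, grasp it and lift.

```bash
python3 -m jog '[[[0,0,0.2,0,0,0,1],[0,0,0.5,0,0,0,1],[0,0,0.8,0,0,0,1],[0,0,1,0,0,0,1],[0,0,1,0,0,0,1],[0,0,1,0,0,0,1]]]' 60
python3 -m jog '[[[0,0,0.05,0,0,0,1],[0,0,0.05,0,0,0,1],[0,0,0.05,0,0,0,-1],[0,0,0.05,0,0,0,-1],[0,0,0.05,0,0,0,-1],[0,0,0.05,0,0,0,-1],[0,0,0.05,0,0,0,-1],[0,0,0.05,0,0,0,-1]]]' 60
python3 - <<'E'
from h import *
st(); print(bot.observe()["tool_rot"])
E
```

```text
clock: 17.57
eef_pos: [0.4459, -0.1398, 0.1163]
tool_rot: [-1.976, -2.44, 0.0]
force: [-1.1, -0.2, 0.0]
finger_gap: 0.0855
gripper_force: 0.0
clock: 18.23
eef_pos: [0.4467, -0.1413, 0.1122]
tool_rot: [1.977, 2.441, -0.0]
force: [-1.2, 0.2, 2.8]
finger_gap: 0.0275
gripper_force: 59.1
18.23 [ 0.4467 -0.1413  0.1122] f [-1.2  0.2  2.8] gap 0.0275 gf 59.1
[ 1.97660413e+00  2.44078946e+00 -3.55378872e-05]
```

```bash
python3 -m jog '[[[0,0,-0.2,0,0,0,-1],[0,0,-0.5,0,0,0,-1],[0,0,-0.8,0,0,0,-1],[0,0,-1,0,0,0,-1],[0,0,-1,0,0,0,-1],[0,0,-1,0,0,0,-1]]]'
python3 - <<'E'
from h import *
s=bot.read_camera("scene"); cv2.imwrite("pics/s2.png",s["image"][60:400,150:450])
goto([.4641,.0212,.15],np.radians(11.96)); st()
o=bot.observe(); print(o["tool_rot"])
c=bot.read_camera("top"); print("pads")
for q in blobs(c,(100,8,85),(135,60,190),(180,170,420,220),12): print(np.round(q.reshape(-1,2).mean(0)),np.round(cen(c,q,.014),4),cv2.contourArea(q))
E
```

```text
clock: 18.73
eef_pos: [0.4469, -0.1414, 0.2124]
tool_rot: [1.976, 2.44, 0.0]
force: [0.3, 0.3, -2.0]
finger_gap: 0.0274
gripper_force: 59.0
rows shift [1.55  0.512 0.611] turn [-0.0001 -0.0001  0.0002] q [-0.59 -0.31 -0.32  1.55 -0.    0.77]
18.78 [ 0.4463 -0.1411  0.2111] f [ 0.4  0.1 -2.5] gap 0.0275 gf 59.0
[-1.97673460e+00 -2.44108232e+00  1.48004064e-04]
pads
[389. 199.] [ 0.5902 -0.1505  0.014 ] 35.0
[272. 202.] [0.5908 0.1632 0.014 ] 34.0
[332. 201.] [0.5894 0.0023 0.014 ] 34.0
[206. 200.] [0.601  0.3408 0.014 ] 32.0
```

View pics/s2.png

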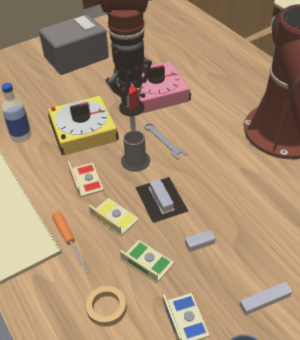

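The probe is out and upright. Next I go over the bar and come down in small steps.

```bash
python3 -m jog '[[[0.3,0.1,0,0,0,0,-1],[0.6,0.2,0,0,0,0,-1],[0.9,0.3,0,0,0,0,-1],[1,0.4,0,0,0,0,-1],[1,0.5,0,0,0,0,-1]]]'|head -2
python3 -m jog '[[[0.3,0.01,0,0,0,0,-1],[0.55,0.01,0.1,0,0,0,-1],[0.55,0.01,0.35,0,0,0,-1],[0.55,0.01,0.6,0,0,0,-1],[0.55,0.01,0.65,0,0,0,-1],[0.55,0.01,0.65,0,0,0,-1],[0.55,0.01,0.65,0,0,0,-1]]]'
python3 -m jog '[[[0,0,0.03,0,0,0,-1],[0,0,0.05,0,0,0,-1],[0,0,0.07,0,0,0,-1],[0,0,0.08,0,0,0,-1],[0,0,0.09,0,0,0,-1],[0,0,0.1,0,0,0,-1],[0,0,0.1,0,0,0,-1],[0,0,0.1,0,0,0,-1]]]'
```

```text
clock: 19.25
eef_pos: [0.4737, -0.0301, 0.2102]
clock: 19.83
eef_pos: [0.4637, 0.021, 0.1468]
tool_rot: [-1.977, -2.441, 0.001]
force: [-0.1, 0.1, -0.9]
finger_gap: 0.0273
gripper_force: 59.1
clock: 20.5
eef_pos: [0.4641, 0.0211, 0.1368]
tool_rot: [1.977, 2.442, -0.0]
force: [0.2, 0.6, -1.5]
finger_gap: 0.0274
gripper_force: 59.1
```

Still in the air (z force about -1.5 N). I continue in 1 mm steps.

```bash
python3 -m jog '[[[0,0,0.01,0,0,0,-1],[0,0,0.02,0,0,0,-1],[0,0,0.03,0,0,0,-1],[0,0,0.03,0,0,0,-1]]]'|sed -n '2p;4p'
python3 -m jog '[[[0,0,0.01,0,0,0,-1],[0,0,0.01,0,0,0,-1]]]'|sed -n '2p;4p'
python3 -m jog '[[[0,0,0.01,0,0,0,-1],[0,0,0.01,0,0,0,-1]]]'|sed -n '2p;4p'
```

```text
eef_pos: [0.4639, 0.0212, 0.1335]
force: [-0.1, 0.5, -1.0]
eef_pos: [0.464, 0.0211, 0.1326]
force: [-1.0, -0.4, -1.5]
eef_pos: [0.464, 0.0211, 0.1316]
force: [-0.3, -1.2, -2.2]
```

```bash
python3 -m jog '[[[0,0,0.005,0,0,0,-1],[0,0,0.005,0,0,0,-1],[0,0,0.005,0,0,0,-1]]]'|sed -n '2p;4p'
python3 -m jog '[[[0,0,0.005,0,0,0,-1],[0,0,0.005,0,0,0,-1],[0,0,0.005,0,0,0,-1]]]'|sed -n '2p;4p'
python3 -m jog '[[[0,0,0.005,0,0,0,-1],[0,0,0.005,0,0,0,-1],[0,0,0.005,0,0,0,-1]]]'|sed -n '2p;4p'
```

```text
eef_pos: [0.4641, 0.0211, 0.1313]
force: [0.5, -0.8, -1.3]
eef_pos: [0.4642, 0.0211, 0.1311]
force: [-1.3, -0.4, 2.9]
eef_pos: [0.4643, 0.021, 0.131]
force: [-2.2, -0.5, 7.7]
```

Contact is at TCP z = 0.1311, with about 8 N. I hold for 0.8 s, then lift.

```bash
python3 -m jog '[[[0,0,-0.002,0,0,0,-1],[0,0,-0.002,0,0,0,-1],[0,0,-0.002,0,0,0,-1],[0,0,-0.002,0,0,0,-1],[0,0,-0.002,0,0,0,-1],[0,0,-0.002,0,0,0,-1],[0,0,-0.002,0,0,0,-1],[0,0,-0.002,0,0,0,-1]]]'|sed -n '1,4p'
python3 -m jog '[[[0,0,0,0,0,0,-1],[0,0,0,0,0,0,-1],[0,0,-0.1,0,0,0,-1],[0,0,-0.4,0,0,0,-1],[0,0,-0.7,0,0,0,-1],[0,0,-0.7,0,0,0,-1]]]'|sed -n '1,4p'
python3 - <<'E'
from h import *
c=bot.read_camera("top"); 
for q in blobs(c,(100,8,85),(135,60,190),(180,170,420,220),12): print("pad",np.round(cen(c,q,.014),4))
w=bot.read_camera("wrist"); cv2.imwrite("pics/w6.png",w["image"])
for q in blobs(w,(100,8,70),(135,60,200),None,150):
  if cv2.contourArea(q)<3000: print("wpad",np.round(q.reshape(-1,2).mean(0)),np.round(cen(w,q,.014),4),cv2.contourArea(q))
st(); goto([.591,-.150,.2],np.radians(11.96))
E
```

```text
clock: 22.58
eef_pos: [0.4643, 0.021, 0.1311]
tool_rot: [1.976, 2.441, 0.0]
force: [-2.2, 0.5, 5.7]
clock: 23.08
eef_pos: [0.4661, 0.0207, 0.2064]
tool_rot: [1.973, 2.437, 0.005]
force: [-0.2, 0.1, -0.6]
pad [ 0.5902 -0.1505  0.014 ]
pad [0.5908 0.1632 0.014 ]
pad [0.6012 0.341  0.014 ]
wpad [324. 190.] [0.467  0.0321 0.014 ] 2913.0
wpad [148. 318.] [ 0.3329 -0.1247  0.014 ] 1550.5
wpad [522.  57.] [0.591  0.1633 0.014 ] 641.0
wpad [459. 250.] [0.5899 0.0034 0.014 ] 444.5
wpad [624. 230.] [0.7324 0.0518 0.014 ] 154.0
23.18 [0.4649 0.0209 0.2018] f [-0.1  0.4 -1.4] gap 0.0273 gf 59.4
rows shift [-1.934  0.878  0.022] turn [0.0007 0.0003 0.0003] q [-0.24 -0.32 -0.35  1.54 -0.    1.12]
```

Pads: red (0.5903, -0.150), yellow (0.5897, 0.003), green (0.591, 0.163), blue (0.602, 0.341). Next is red.

```bash
python3 -m jog '[[[-0.3,0.13,0,0,0,0,-1],[-0.6,0.27,0,0,0,0,-1],[-0.9,0.4,0,0,0,0,-1],[-0.97,0.44,0,0,0,0,-1],[-0.97,0.44,0,0,0,0,-1]]]'|head -2
python3 -m jog '[[[-0.3,0.13,0,0,0,0,-1],[-0.6,0.27,0,0,0,0,-1],[-0.9,0.4,0.1,0,0,0,-1],[-0.96,0.435,0.3,0,0,0,-1],[-0.96,0.435,0.5,0,0,0,-1],[-0.96,0.435,0.7,0,0,0,-1],[-0.96,0.435,0.78,0,0,0,-1],[-0.96,0.435,0.78,0,0,0,-1]]]'
python3 - <<'E'
from h import *
import time
st(); goto([.5903,-.150,.1145],np.radians(11.96))
c=bot.read_camera("top")
for q in blobs(c,(0,180,90),(6,255,255),(360,170,420,220),30): print("red patch",np.round(rect(c,q,.008)[0],4))
E
```

```text
clock: 23.6
eef_pos: [0.5274, -0.0661, 0.1985]
clock: 24.27
eef_pos: [0.5878, -0.1477, 0.1196]
tool_rot: [-1.973, -2.438, 0.002]
force: [-0.3, -0.5, -1.0]
finger_gap: 0.0274
gripper_force: 59.6
24.27 [ 0.5878 -0.1477  0.1196] f [-0.3 -0.5 -1. ] gap 0.0274 gf 59.6
rows shift [-0.028  0.02   0.051] turn [-0.0013 -0.001   0.0005] q [-0.46  0.14 -0.07  1.37  0.    0.9 ]
```

```bash
python3 -m jog '[[[-0.02,0.01,0.01,0,0,0,-1],[-0.02,0.01,0.03,0,0,0,-1],[-0.02,0.01,0.04,0,0,0,-1],[-0.02,0.01,0.04,0,0,0,-1],[-0.02,0.01,0.04,0,0,0,-1]]]'|sed -n '2,4p'
python3 -m jog '[[[0,0,0.005,0,0,0,-1],[0,0,0.005,0,0,0,-1],[0,0,0.005,0,0,0,-1]]]'|sed -n '2p;4p'
python3 -m jog '[[[0,0,0.005,0,0,0,-1],[0,0,0.005,0,0,0,-1],[0,0,0.005,0,0,0,-1]]]'|sed -n '2p;4p'
```

```text
eef_pos: [0.5914, -0.1513, 0.119]
tool_rot: [1.977, 2.441, 0.0]
force: [1.4, -0.1, -1.7]
eef_pos: [0.5912, -0.1512, 0.118]
force: [-0.3, 0.0, -1.7]
eef_pos: [0.5911, -0.1512, 0.1174]
force: [-0.1, 0.5, -1.0]
```

```bash
python3 -m jog '[[[0,0,0.01,0,0,0,-1],[0,0,0.02,0,0,0,-1],[0,0,0.025,0,0,0,-1],[0,0,0.025,0,0,0,-1]]]'|sed -n '2p;4p'
python3 -m jog '[[[0,0,0.005,0,0,0,-1],[0,0,0.005,0,0,0,-1],[0,0,0.005,0,0,0,-1]]]'|sed -n '2p;4p'
python3 -m jog '[[[0,0,0.004,0,0,0,-1],[0,0,0.004,0,0,0,-1],[0,0,0.004,0,0,0,-1]]]'|sed -n '2p;4p'
```

```text
eef_pos: [0.5911, -0.1512, 0.1148]
force: [0.2, 0.1, -0.9]
eef_pos: [0.5912, -0.1512, 0.1145]
force: [-0.5, 0.4, -1.6]
eef_pos: [0.5913, -0.1513, 0.1143]
force: [-0.8, 0.7, 0.1]
```

```bash
python3 -m jog '[[[0,0,0.004,0,0,0,-1],[0,0,0.004,0,0,0,-1],[0,0,0.004,0,0,0,-1]]]'|sed -n '2p;4p'
python3 -m jog '[[[0,0,0.003,0,0,0,-1],[0,0,0.003,0,0,0,-1],[0,0,0.003,0,0,0,-1]]]'|sed -n '2p;4p'
```

```text
eef_pos: [0.5914, -0.1513, 0.1142]
force: [-1.2, -0.2, 2.9]
eef_pos: [0.5914, -0.1514, 0.1141]
force: [-1.3, 1.1, 5.7]
```

```bash
python3 -m jog '[[[0,0,0,0,0,0,-1],[0,0,0,0,0,0,-1],[0,0,0,0,0,0,-1],[0,0,0,0,0,0,-1],[0,0,0,0,0,0,-1],[0,0,0,0,0,0,-1],[0,0,0,0,0,0,-1],[0,0,0,0,0,0,-1]]]'|sed -n '1,4p'
python3 -m jog '[[[0,0,0,0,0,0,-1],[0,0,-0.1,0,0,0,-1],[0,0,-0.4,0,0,0,-1],[0,0,-0.6,0,0,0,-1],[0,0,-0.6,0,0,0,-1]]]'|sed -n '1,4p'
python3 - <<'E'
from h import *
w=bot.read_camera("wrist")
for q in blobs(w,(100,8,70),(135,60,200),None,150):
  if cv2.contourArea(q)<3000: print("wpad",np.round(q.reshape(-1,2).mean(0)),np.round(cen(w,q,.014),4),cv2.contourArea(q))
c=bot.read_camera("top")
for q in blobs(c,(100,8,85),(135,60,190),(180,170,420,220),12): print("pad",np.round(cen(c,q,.014),4))
for n,lo,hi in[("yellow",(26,180,110),(34,255,255)),("green",(55,120,60),(75,255,255)),("blue",(105,170,90),(118,255,255))]:
  for q in blobs(c,lo,hi,(180,170,360,215),30): print(n,np.round(rect(c,q,.008)[0],4))
st(); goto([.590,.003,.175],np.radians(11.96))
E
```

```text
clock: 27.23
eef_pos: [0.5914, -0.1514, 0.1141]
tool_rot: [1.976, 2.441, -0.0]
force: [-1.3, 0.8, 6.1]
clock: 27.65
eef_pos: [0.593, -0.1521, 0.1786]
tool_rot: [1.973, 2.437, 0.002]
force: [-0.0, 0.7, -0.6]
wpad [  4. 182.] [ 0.3447 -0.2017  0.014 ] 866.5
wpad [320. 205.] [ 0.5911 -0.1497  0.014 ] 608.0
wpad [ 6. 66.] [ 0.3462 -0.0939  0.014 ] 311.5
wpad [204. 461.] [ 0.5321 -0.4329  0.014 ] 224.5
wpad [ 92. 407.] [ 0.4194 -0.3879  0.014 ] 215.5
pad [0.5896 0.0024 0.014 ]
pad [0.5908 0.1632 0.014 ]
pad [0.6012 0.341  0.014 ]
yellow [0.5798 0.0346]
yellow [ 0.5989 -0.0309]
green [0.6023 0.1311]
green [0.58   0.1953]
blue [0.5926 0.3087]
blue [0.6104 0.3745]
27.75 [ 0.5917 -0.1514  0.1743] f [ 0.5  0.2 -2.4] gap 0.0274 gf 59.7
rows shift [ 1.514  0.304 -0.008] turn [0.0004 0.0003 0.0003] q [-0.46  0.13  0.02  1.46 -0.    0.9 ]
```

```bash
python3 -m jog '[[[0.3,0.06,0,0,0,0,-1],[0.6,0.12,0,0,0,0,-1],[0.9,0.18,0,0,0,0,-1],[0.96,0.18,0,0,0,0,-1]]]'|head -2
python3 -m jog '[[[0.3,0.06,0,0,0,0,-1],[0.55,0.12,0,0,0,0,-1],[0.55,0.12,0,0,0,0,-1],[0.55,0.12,0.2,0,0,0,-1],[0.55,0.12,0.4,0,0,0,-1],[0.55,0.12,0.53,0,0,0,-1],[0.55,0.12,0.55,0,0,0,-1],[0.55,0.12,0.55,0,0,0,-1]]]'
python3 -m jog '[[[0,0,0,0,0,0,-1],[0,0,0,0,0,0,-1]]]'|sed -n '2p;4p'
```

```text
clock: 28.08
eef_pos: [0.5878, -0.0494, 0.1718]
clock: 28.75
eef_pos: [0.5881, 0.0025, 0.117]
tool_rot: [-1.976, -2.439, 0.002]
force: [-0.6, -0.6, -0.9]
finger_gap: 0.027
gripper_force: 59.6
eef_pos: [0.5897, 0.0024, 0.1195]
force: [-0.4, -0.5, -1.6]
```

Settled at z = 0.1195, so 5.2 mm to go before contact.

```bash
python3 -m jog '[[[0,0,0.015,0,0,0,-1],[0,0,0.03,0,0,0,-1],[0,0,0.045,0,0,0,-1],[0,0,0.045,0,0,0,-1],[0,0,0.045,0,0,0,-1]]]'|sed -n '2p;4p'
python3 -m jog '[[[0,0,0.004,0,0,0,-1],[0,0,0.004,0,0,0,-1],[0,0,0.004,0,0,0,-1]]]'|sed -n '2p;4p'
python3 -m jog '[[[0,0,0.004,0,0,0,-1],[0,0,0.004,0,0,0,-1],[0,0,0.004,0,0,0,-1]]]'|sed -n '2p;4p'
```

```text
eef_pos: [0.5894, 0.0027, 0.1142]
force: [0.5, 0.9, 1.3]
eef_pos: [0.5894, 0.0026, 0.1141]
force: [0.6, -0.2, 5.9]
eef_pos: [0.5895, 0.0026, 0.114]
force: [-1.0, 0.1, 7.0]
```

```bash
python3 -m jog '[[[0,0,0,0,0,0,-1],[0,0,0,0,0,0,-1],[0,0,0,0,0,0,-1],[0,0,0,0,0,0,-1],[0,0,0,0,0,0,-1],[0,0,0,0,0,0,-1],[0,0,0,0,0,0,-1],[0,0,0,0,0,0,-1]]]'|sed -n '1,4p'
python3 -m jog '[[[0,0,0,0,0,0,-1],[0,0,-0.1,0,0,0,-1],[0,0,-0.4,0,0,0,-1],[0,0,-0.6,0,0,0,-1],[0,0,-0.6,0,0,0,-1],[0,0,-0.6,0,0,0,-1],[0,0,-0.6,0,0,0,-1]]]'|sed -n '1,4p'
python3 - <<'E'
from h import *
w=bot.read_camera("wrist")
for q in blobs(w,(100,8,70),(135,60,200),None,150):
  if cv2.contourArea(q)<3000: print("wpad",np.round(q.reshape(-1,2).mean(0)),np.round(cen(w,q,.014),4),cv2.contourArea(q))
c=bot.read_camera("top")
for q in blobs(c,(100,8,85),(135,60,190),(180,170,420,220),12): print("pad",np.round(cen(c,q,.014),4))
for q in blobs(c,(55,120,60),(75,255,255),(180,170,360,215),30): print(np.round(rect(c,q,.008)[0],4))
st(); goto([.5912,.1637,.175],np.radians(11.96))
E
```

```text
clock: 30.5
eef_pos: [0.5895, 0.0026, 0.114]
tool_rot: [1.976, 2.441, 0.001]
force: [-1.8, 0.2, 7.2]
clock: 31.08
eef_pos: [0.5887, 0.0028, 0.1722]
tool_rot: [-1.976, -2.441, 0.001]
force: [-0.4, 0.4, -1.8]
wpad [ 10. 326.] [ 0.341  -0.1696  0.014 ] 1984.0
wpad [138. 319.] [ 0.4584 -0.1183  0.014 ] 1441.0
wpad [326. 212.] [0.5906 0.0033 0.014 ] 622.0
wpad [535. 163.] [0.7335 0.0747 0.014 ] 516.0
pad [ 0.5902 -0.1505  0.014 ]
pad [0.5908 0.1632 0.014 ]
pad [0.601  0.3408 0.014 ]
[0.6023 0.1311]
[0.5801 0.195 ]
31.18 [0.5883 0.0029 0.1715] f [ 0.4  0.  -1.7] gap 0.0274 gf 59.7
rows shift [ 1.567  0.362 -0.034] turn [-0.0007 -0.0003  0.0003] q [-0.22  0.07 -0.05  1.46 -0.    1.14]
```

```bash
python3 -m jog '[[[0.3,0.06,0,0,0,0,-1],[0.6,0.12,0,0,0,0,-1],[0.9,0.18,0,0,0,0,-1],[1,0.2,0,0,0,0,-1]]]'|head -2
python3 -m jog '[[[0.3,0.06,0,0,0,0,-1],[0.565,0.15,0,0,0,0,-1],[0.565,0.15,0,0,0,0,-1],[0.565,0.15,0.2,0,0,0,-1],[0.565,0.15,0.4,0,0,0,-1],[0.565,0.15,0.53,0,0,0,-1],[0.565,0.15,0.55,0,0,0,-1],[0.565,0.15,0.55,0,0,0,-1]]]'
python3 -m jog '[[[0,0,0,0,0,0,-1],[0,0,0,0,0,0,-1],[0,0,0,0,0,0,-1]]]'|sed -n '2p;4p'
```

```text
clock: 31.52
eef_pos: [0.5868, 0.1081, 0.1718]
clock: 32.18
eef_pos: [0.59, 0.1627, 0.1169]
tool_rot: [-1.976, -2.44, 0.003]
force: [0.2, -0.5, -0.9]
finger_gap: 0.0276
gripper_force: 59.6
eef_pos: [0.5914, 0.163, 0.1192]
force: [-0.3, 0.2, -1.9]
```

```bash
python3 -m jog '[[[0,0,0.015,0,0,0,-1],[0,0,0.03,0,0,0,-1],[0,0,0.042,0,0,0,-1],[0,0,0.042,0,0,0,-1],[0,0,0.042,0,0,0,-1]]]'|sed -n '2p;4p'
python3 -m jog '[[[0,0,0.004,0,0,0,-1],[0,0,0.004,0,0,0,-1],[0,0,0.004,0,0,0,-1]]]'|sed -n '2p;4p'
python3 -m jog '[[[0,0,0.004,0,0,0,-1],[0,0,0.004,0,0,0,-1],[0,0,0.004,0,0,0,-1]]]'|sed -n '2p;4p'
```

```text
eef_pos: [0.591, 0.1631, 0.1142]
force: [0.4, 0.8, 1.4]
eef_pos: [0.5911, 0.1631, 0.1142]
force: [-0.8, -0.1, 5.1]
eef_pos: [0.5911, 0.1631, 0.1141]
force: [-1.6, -1.4, 7.1]
```

```bash
python3 -m jog '[[[0,0,0,0,0,0,-1],[0,0,0,0,0,0,-1],[0,0,0,0,0,0,-1],[0,0,0,0,0,0,-1],[0,0,0,0,0,0,-1],[0,0,0,0,0,0,-1],[0,0,0,0,0,0,-1],[0,0,0,0,0,0,-1]]]'|sed -n '1,4p'
python3 -m jog '[[[0,0,0,0,0,0,-1],[0,0,-0.1,0,0,0,-1],[0,0,-0.4,0,0,0,-1],[0,0,-0.6,0,0,0,-1],[0,0,-0.6,0,0,0,-1],[0,0,-0.6,0,0,0,-1],[0,0,-0.6,0,0,0,-1]]]'|sed -n '1,4p'
python3 - <<'E'
from h import *
w=bot.read_camera("wrist")
for q in blobs(w,(100,8,70),(135,60,200),None,150):
  if cv2.contourArea(q)<3000: print("wpad",np.round(q.reshape(-1,2).mean(0)),np.round(cen(w,q,.014),4),cv2.contourArea(q))
c=bot.read_camera("top")
for q in blobs(c,(100,8,85),(135,60,190),(180,170,420,220),12): print("pad",np.round(cen(c,q,.014),4))
for q in blobs(c,(105,170,90),(118,255,255),(180,170,360,215),30): print(np.round(rect(c,q,.008)[0],4))
st(); goto([.602,.3415,.175],np.radians(11.96))
E
```

```text
clock: 34.02
eef_pos: [0.5911, 0.1631, 0.1141]
tool_rot: [1.976, 2.441, 0.001]
force: [-2.4, -0.6, 8.2]
clock: 34.6
eef_pos: [0.5905, 0.1631, 0.1723]
tool_rot: [-1.977, -2.441, 0.001]
force: [-0.0, 0.3, -1.6]
wpad [136. 345.] [0.4582 0.0139 0.014 ] 2945.0
wpad [ 15. 430.] [ 0.3381 -0.1215  0.014 ] 830.5
wpad [325. 211.] [0.592  0.1641 0.014 ] 629.0
wpad [473. 330.] [0.7349 0.0908 0.014 ] 218.5
wpad [166. 338.] [0.4838 0.0268 0.014 ] 169.5
pad [0.5896 0.0024 0.014 ]
pad [ 0.5902 -0.1505  0.014 ]
pad [0.6012 0.341  0.014 ]
[0.6104 0.3745]
34.7 [0.59   0.1631 0.1716] f [ 0.4  0.  -1.6] gap 0.0273 gf 59.7
rows shift [ 1.72   0.488 -0.035] turn [-0.0007 -0.0001  0.0003] q [ 0.06  0.14  0.03  1.46 -0.    1.42]
```

```bash
python3 -m jog '[[[0.3,0.06,0,0,0,0,-1],[0.6,0.14,0,0,0,0,-1],[0.9,0.25,0,0,0,0,-1],[1,0.28,0,0,0,0,-1]]]'|head -2
python3 -m jog '[[[0.4,0.1,0,0,0,0,-1],[0.72,0.2,0,0,0,0,-1],[0.72,0.2,0,0,0,0,-1],[0.72,0.2,0.2,0,0,0,-1],[0.72,0.2,0.4,0,0,0,-1],[0.72,0.2,0.53,0,0,0,-1],[0.72,0.2,0.55,0,0,0,-1],[0.72,0.2,0.55,0,0,0,-1]]]'
python3 -m jog '[[[0,0,0,0,0,0,-1],[0,0,0,0,0,0,-1],[0,0,0,0,0,0,-1]]]'|sed -n '2p;4p'
```

```text
clock: 35.03
eef_pos: [0.5965, 0.2701, 0.1715]
clock: 35.7
eef_pos: [0.6012, 0.3408, 0.1168]
tool_rot: [-1.977, -2.44, 0.003]
force: [0.9, -0.1, -1.9]
finger_gap: 0.0276
gripper_force: 59.8
eef_pos: [0.6025, 0.3413, 0.1192]
force: [0.2, -1.3, -1.2]
```

```bash
python3 -m jog '[[[0,0,0.015,0,0,0,-1],[0,0,0.03,0,0,0,-1],[0,0,0.042,0,0,0,-1],[0,0,0.042,0,0,0,-1],[0,0,0.042,0,0,0,-1]]]'|sed -n '2p;4p'
python3 -m jog '[[[0,0,0.004,0,0,0,-1],[0,0,0.004,0,0,0,-1],[0,0,0.004,0,0,0,-1]]]'|sed -n '2p;4p'
python3 -m jog '[[[0,0,0.004,0,0,0,-1],[0,0,0.004,0,0,0,-1],[0,0,0.004,0,0,0,-1]]]'|sed -n '2p;4p'
```

```text
eef_pos: [0.6021, 0.3413, 0.1142]
force: [0.4, -0.4, 2.3]
eef_pos: [0.6022, 0.3414, 0.1142]
force: [-1.4, -0.9, 4.9]
eef_pos: [0.6022, 0.3414, 0.1141]
force: [-2.1, -0.8, 7.7]
```

```bash
python3 -m jog '[[[0,0,0,0,0,0,-1],[0,0,0,0,0,0,-1],[0,0,0,0,0,0,-1],[0,0,0,0,0,0,-1],[0,0,0,0,0,0,-1],[0,0,0,0,0,0,-1],[0,0,0,0,0,0,-1],[0,0,0,0,0,0,-1]]]'|sed -n '1,4p'
python3 -m jog '[[[0,0,0,0,0,0,-1],[0,0,-0.1,0,0,0,-1],[0,0,-0.4,0,0,0,-1],[0,0,-0.8,0,0,0,-1],[0,0,-1,0,0,0,-1],[0,0,-1,0,0,0,-1],[0,0,-1,0,0,0,-1]]]'|sed -n '1,4p'
python3 - <<'E'
from h import *
c=bot.read_camera("top")
for q in blobs(c,(105,12,105),(130,50,190),(160,170,420,300),30): print("grey",np.round(rect(c,q,.025)[0],4),np.round(rect(c,q,.025)[1:],3))
for q in blobs(c,(0,0,0),(180,90,60),(365,230,415,275),200): print("stand",np.round(cen(c,q,.092),4),cv2.contourArea(q),cv2.minEnclosingCircle(plane(c,q.reshape(-1,2),.092)[:,:2].astype(np.float32)))
st(); goto([.4467,-.1413,.214],np.radians(11.96))
E
```

```text
clock: 37.53
eef_pos: [0.6022, 0.3414, 0.1141]
tool_rot: [1.976, 2.441, 0.001]
force: [-2.1, -0.6, 6.5]
clock: 38.12
eef_pos: [0.6027, 0.3416, 0.2146]
tool_rot: [1.976, 2.44, 0.003]
force: [0.0, -0.8, -2.6]
grey [0.4633 0.0204] [9.5000e-02 2.8000e-02 7.8901e+01]
grey [0.4627 0.1914] [  0.066   0.027 -11.83 ]
grey [ 0.3329 -0.15  ] [1.4000e-01 1.9000e-02 8.9377e+01]
grey [0.5893 0.1624] [ 0.016  0.016 -1.646]
grey [0.5874 0.0024] [ 0.016  0.016 -1.694]
grey [0.5998 0.3388] [ 0.016  0.016 -0.728]
grey [ 0.5886 -0.1498] [ 0.016  0.016 -2.154]
stand [ 0.4346 -0.1143  0.092 ] 213.5 ((0.44125592708587646, -0.1304846853017807), 0.03796927258372307)
38.17 [0.602  0.3413 0.2125] f [ 0.3 -0.3 -1.7] gap 0.0275 gf 59.9
rows shift [-4.398 -2.523 -0.013] turn [-0.0001  0.      0.0002] q [ 0.33  0.39  0.4   1.57 -0.    1.69]
```

```bash
python3 -m jog '[[[-0.3,-0.17,0,0,0,0,-1],[-0.6,-0.34,0,0,0,0,-1],[-0.88,-0.505,0,0,0,0,-1],[-0.88,-0.505,0,0,0,0,-1]]]'|head -2
python3 -m jog '[[[-0.3,-0.17,0,0,0,0,-1],[-0.6,-0.34,0,0,0,0,-1],[-0.88,-0.505,0,0,0,0,-1]]]'|head -2
python3 -m jog '[[[-0.3,-0.17,0,0,0,0,-1],[-0.6,-0.34,0,0,0,0,-1],[-0.88,-0.505,0,0,0,0,-1]]]'|head -2
python3 -m jog '[[[-0.3,-0.17,0,0,0,0,-1],[-0.6,-0.34,0,0,0,0,-1],[-0.88,-0.505,0,0,0,0,-1]]]'|head -2
python3 -m jog '[[[-0.3,-0.17,0,0,0,0,-1],[-0.6,-0.34,0,0,0,0,-1],[-0.88,-0.505,0,0,0,0,-1],[-0.88,-0.505,0,0,0,0,-1],[-0.88,-0.505,0,0,0,0,-1],[-0.88,-0.505,0,0,0,0,-1]]]'|head -4
python3 - <<'E'
from h import *
st(); goto([.4467,-.1413,.1125],np.radians(11.96))
w=bot.read_camera("wrist"); cv2.imwrite("pics/w7.png",w["image"])
E
```

```text
clock: 38.5
eef_pos: [0.5682, 0.2404, 0.2101]
clock: 38.75
eef_pos: [0.5381, 0.1471, 0.2106]
clock: 39.0
eef_pos: [0.5071, 0.0504, 0.211]
clock: 39.25
eef_pos: [0.4761, -0.0461, 0.2112]
clock: 39.75
eef_pos: [0.4461, -0.141, 0.2118]
tool_rot: [-1.976, -2.439, -0.0]
force: [0.1, -0.4, -1.8]
39.75 [ 0.4461 -0.141   0.2118] f [ 0.1 -0.4 -1.8] gap 0.0278 gf 59.9
rows shift [-0.006  0.007  0.993] turn [-0.0004 -0.0006  0.0001] q [-0.59 -0.3  -0.32  1.56  0.    0.77]
```

View pics/w7.png

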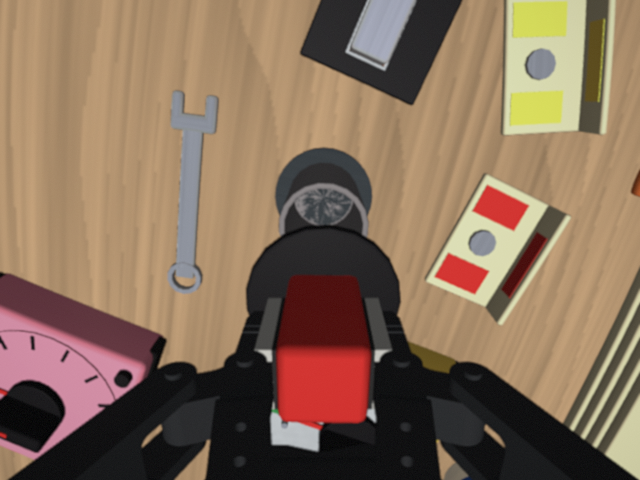

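The probe is above the cup (rim at (323,215)) at the grasp position. I lower it.

```bash
python3 -m jog '[[[0,0,0.2,0,0,0,-1],[0,0,0.4,0,0,0,-1],[0,0,0.6,0,0,0,-1],[0,0,0.8,0,0,0,-1],[0,0,0.93,0,0,0,-1],[0,0,0.95,0,0,0,-1],[0,0,0.95,0,0,0,-1],[0,0,0.95,0,0,0,-1]]]'|head -4
python3 -m jog '[[[0,0,0.02,0,0,0,-1],[0,0,0.03,0,0,0,-1],[0,0,0.03,0,0,0,-1],[0,0,0.03,0,0,0,-1]]]'|head -4
```

```text
clock: 40.47
eef_pos: [0.447, -0.1414, 0.119]
tool_rot: [1.975, 2.442, 0.0]
force: [-0.1, 0.4, -1.8]
clock: 40.8
eef_pos: [0.4467, -0.1418, 0.1155]
tool_rot: [1.977, 2.441, -0.0]
force: [-0.3, -0.1, -1.1]
```

```bash
python3 -m jog '[[[0,0,0.01,0,0,0,-1],[0,0,0.02,0,0,0,-1],[0,0,0.03,0,0,0,-1],[0,0,0.03,0,0,0,-1],[0,0,0.03,0,0,0,-1]]]'|head -4
python3 -m jog '[[[0,0,0.003,0,0,0,-1],[0,0,0.003,0,0,0,-1],[0,0,0.003,0,0,0,-1]]]'|head -4
```

```text
clock: 41.22
eef_pos: [0.4466, -0.1417, 0.1123]
tool_rot: [1.977, 2.441, -0.0]
force: [-1.1, 0.4, 1.4]
clock: 41.47
eef_pos: [0.4466, -0.1417, 0.1122]
tool_rot: [1.977, 2.441, -0.0]
force: [-2.3, -0.3, 6.0]
```

Seated. I release and go back for the bar.

```bash
python3 -m jog '[[[0,0,-0.003,0,0,0,-1],[0,0,-0.003,0,0,0,1],[0,0,-0.003,0,0,0,1],[0,0,-0.003,0,0,0,1],[0,0,-0.003,0,0,0,1],[0,0,-0.003,0,0,0,1],[0,0,-0.003,0,0,0,1]]]'|tail -2
python3 -m jog '[[[0,0,-0.1,0,0,0,1],[0,0,-0.4,0,0,0,1],[0,0,-0.8,0,0,0,1],[0,0,-1,0,0,0,1],[0,0,-1,0,0,0,1],[0,0,-1,0,0,0,1]]]'|head -2
python3 - <<'E'
from h import *
st(); goto([.4639,.0185,.2],np.radians(-11.3))
w=bot.read_camera("wrist")
for q in blobs(w,(0,180,70),(8,255,255),None,800): print("red",np.round(q.reshape(-1,2).mean(0)),rect(w,q,.154))
E
```

```text
finger_gap: 0.0852
gripper_force: 0.0
clock: 42.55
eef_pos: [0.4473, -0.1421, 0.2141]
42.55 [ 0.4473 -0.1421  0.2141] f [-1.1 -0.5 -1.1] gap 0.0854 gf 0.0
rows shift [1.537 0.496 0.139] turn [0.0008 0.0006 0.1295] q [-0.59 -0.31 -0.32  1.55 -0.    0.77]
red [321. 256.] (array([ 0.44599149, -0.13952628]), 0.02755606919527054, 0.02743443287909031, 12.011781692504883)
red [497. 204.] (array([ 0.52776283, -0.09365137]), 0.02431645803153515, 0.013738722540438175, -12.320037841796875)
red [459. 270.] (array([ 0.51936597, -0.1323265 ]), 0.02416274882853031, 0.013643269427120686, -12.364852905273438)
```

The probe stands as it started, at (0.446, -0.1395).

```bash
python3 -m jog '[[[0.3,0.1,0,0,0,0,1],[0.6,0.2,0,0,0,0,1],[0.9,0.3,0,0,0,0,1],[0.9,0.3,0,0,0,0,1]]]'|head -2
python3 -m jog '[[[0.3,0.1,0,0,0,0.03,1],[0.63,0.19,0.1,0,0,0.06,1],[0.63,0.19,0.3,0,0,0.1,1],[0.63,0.19,0.5,0,0,0.129,1],[0.63,0.19,0.6,0,0,0.129,1],[0.63,0.19,0.6,0,0,0.129,1],[0.63,0.19,0.6,0,0,0.129,1]]]'|head -3
python3 - <<'E'
from h import *
w=bot.read_camera("wrist"); st()
for q in blobs(w,(105,12,95),(130,60,200),None,2000): print(np.round(q.reshape(-1,2).mean(0)),rect(w,q,.031))
goto([.4639,.0185,.0169],np.radians(-11.3))
E
```

```text
clock: 42.93
eef_pos: [0.4565, -0.043, 0.211]
clock: 43.52
eef_pos: [0.462, 0.018, 0.1516]
tool_rot: [-2.424, -1.996, 0.002]
43.57 [0.4626 0.0178 0.1525] f [-0.  -1.   0.9] gap 0.0854 gf 0.0
[326. 217.] (array([0.46411905, 0.02109774]), 0.09203670173883438, 0.027003396302461624, 78.8215560913086)
rows shift [0.009 0.011 1.356] turn [0.     0.0001 0.0011] q [-0.25 -0.32 -0.45  1.45 -0.    1.52]
```

```bash
python3 -m jog '[[[0,0,0.3,0,0,0,1],[0,0,0.6,0,0,0,1],[0,0,0.9,0,0,0,1],[0,0,0.95,0,0,0,1],[0,0,0.95,0,0,0,1]]]'|head -2
python3 -m jog '[[[0,0,0.2,0,0,0,1],[0,0,0.35,0,0,0,1],[0,0,0.38,0,0,0,1],[0,0,0.38,0,0,0,1],[0,0,0.38,0,0,0,1]]]'|head -4
python3 - <<'E'
from h import *
goto([.4639,.0185,.0169],np.radians(-11.3))
E
```

```text
clock: 43.98
eef_pos: [0.4617, 0.0181, 0.0565]
clock: 44.4
eef_pos: [0.4639, 0.0179, 0.0211]
tool_rot: [2.426, 1.993, 0.002]
force: [-0.7, 0.1, 0.3]
rows shift [ 0.006 -0.001  0.042] turn [0.0007 0.0001 0.0006] q [-0.24 -0.25 -0.63  1.19 -0.    1.52]
```

```bash
python3 -m jog '[[[0.006,0,0.03,0,0,0,1],[0.006,0,0.035,0,0,0,1],[0.006,0,0.035,0,0,0,-1],[0.006,0,0.035,0,0,0,-1],[0.006,0,0.035,0,0,0,-1],[0.006,0,0.035,0,0,0,-1],[0.006,0,0.035,0,0,0,-1],[0.006,0,0.035,0,0,0,-1]]]' 40
python3 -m jog '[[[0,0,0,0,0,0,-1],[0,0,0,0,0,0,-1],[0,0,-0.2,0,0,0,-1],[0,0,-0.6,0,0,0,-1],[0,0,-1,0,0,0,-1],[0,0,-1,0,0,0,-1],[0,0,-1,0,0,0,-1]]]' | sed -n '2p;5,6p'
python3 - <<'E'
from h import *
st(); goto([.4542,.2958,.12],np.radians(-11.75))
E
```

```text
clock: 45.07
eef_pos: [0.463, 0.0188, 0.0159]
tool_rot: [2.427, 1.993, 0.0]
force: [-0.3, 1.1, 3.9]
finger_gap: 0.0289
gripper_force: 40.8
eef_pos: [0.4641, 0.0185, 0.1174]
finger_gap: 0.0293
gripper_force: 40.5
45.65 [0.4641 0.0185 0.1174] f [ 0.3  0.3 -3.4] gap 0.0293 gf 40.5
rows shift [ 2.701 -0.636 -0.029] turn [0.0012 0.0001 0.003 ] q [-0.24 -0.32 -0.5   1.38 -0.    1.52]
```

```bash
python3 -m jog '[[[0.3,-0.07,0,0,0,0,-1],[0.6,-0.14,0,0,0,0,-1],[0.9,-0.212,0,0,0,0,-1],[0.9,-0.212,0,0,0,0,-1]]]'|head -2
python3 -m jog '[[[0.3,-0.07,0,0,0,0,-1],[0.6,-0.14,0,0,0,0,-1],[0.9,-0.212,0,0,0,0,-1],[0.9,-0.212,0,0,0,0,-1]]]'|head -2
python3 -m jog '[[[0.3,-0.07,0,0,0,-0.03,-1],[0.6,-0.14,0,0,0,-0.07,-1],[0.9,-0.212,0,0,0,-0.1,-1],[0.9,-0.212,0,0,0,-0.14,-1],[0.9,-0.212,0,0,0,-0.18,-1],[0.9,-0.212,0,0,0,-0.21,-1],[0.9,-0.212,0,0,0,-0.24,-1],[0.9,-0.212,0,0,0,-0.25,-1]]]'|head -2
python3 -m jog '[[[0,0,0,0,0,-0.03,-1],[0,0,0,0,0,-0.07,-1],[0,0,0,0,0,-0.1,-1],[0,0,0,0,0,-0.14,-1],[0,0,0,0,0,-0.18,-1],[0,0,0,0,0,-0.21,-1],[0,0,0,0,0,-0.24,-1],[0,0,0,0,0,-0.247,-1]]]'|head -2
python3 -m jog '[[[0,0,0,0,0,0,-1],[0,0,0,0,0,0,-1]]]'|head -3
python3 - <<'E'
from h import *
st(); goto([.4542,.2958,.0105],np.radians(78.25))
E
```

```text
clock: 45.98
eef_pos: [0.4574, 0.1153, 0.1133]
clock: 46.32
eef_pos: [0.4543, 0.2074, 0.1134]
clock: 46.98
eef_pos: [0.4518, 0.2954, 0.1132]
clock: 47.65
eef_pos: [0.4519, 0.2953, 0.1135]
clock: 47.82
eef_pos: [0.4524, 0.2957, 0.1145]
tool_rot: [-0.326, -3.123, 0.001]
47.82 [0.4524 0.2957 0.1145] f [ 0.3 -0.1 -2.1] gap 0.0292 gf 40.5
rows shift [-0.019  0.006  1.04 ] turn [-0.0003 -0.0004 -0.0009] q [ 0.34 -0.06 -0.29  1.35 -0.    0.54]
```

```bash
python3 -m jog '[[[-0.01,0,0.3,0,0,0,-1],[-0.01,0,0.6,0,0,0,-1],[-0.01,0,0.8,0,0,0,-1],[-0.01,0,0.85,0,0,0,-1],[-0.01,0,0.85,0,0,0,-1],[-0.01,0,0.85,0,0,0,-1],[-0.01,0,0.85,0,0,0,-1]]]'|head -4
python3 - <<'E'
from h import *
st(); goto([.4542,.2958,.0105],np.radians(78.25))
E
```

```text
clock: 48.4
eef_pos: [0.4551, 0.2962, 0.0324]
tool_rot: [0.322, 3.123, 0.002]
force: [-0.2, -0.1, -1.9]
48.4 [0.4551 0.2962 0.0324] f [-0.2 -0.1 -1.9] gap 0.0292 gf 40.4
rows shift [ 0.008 -0.006  0.219] turn [ 0.0004  0.0007 -0.0002] q [ 0.34 -0.01 -0.38  1.19 -0.    0.54]
```

```bash
python3 -m jog '[[[0.005,0,0.06,0,0,0,-1],[0.005,0,0.12,0,0,0,-1],[0.005,0,0.17,0,0,0,-1],[0.005,0,0.18,0,0,0,-1],[0.005,0,0.18,0,0,0,-1],[0.005,0,0.18,0,0,0,-1],[0.005,0,0.18,0,0,0,-1]]]'|head -4
python3 -m jog '[[[0,0,0.01,0,0,0,-1],[0,0,0.02,0,0,0,-1],[0,0,0.02,0,0,0,-1]]]'|head -4
python3 -m jog '[[[0,0,0.01,0,0,0,-1],[0,0,0.01,0,0,0,-1],[0,0,0.01,0,0,0,-1]]]'|head -4
```

```text
clock: 48.98
eef_pos: [0.4535, 0.296, 0.0128]
tool_rot: [0.322, 3.125, 0.0]
force: [0.8, -0.5, -1.8]
clock: 49.23
eef_pos: [0.4533, 0.2959, 0.0104]
tool_rot: [-0.322, -3.125, 0.0]
force: [-0.5, -0.2, -1.8]
clock: 49.48
eef_pos: [0.4535, 0.296, 0.0099]
tool_rot: [0.322, 3.125, -0.0]
force: [-2.5, -0.7, 3.4]
```

Touchdown. I release, retreat and check everything.

```bash
python3 -m jog '[[[0,0,0,0,0,0,-1],[0,0,0,0,0,0,1],[0,0,0,0,0,0,1],[0,0,0,0,0,0,1],[0,0,0,0,0,0,1],[0,0,0,0,0,0,1]]]'|tail -2
python3 -m jog '[[[0,0,-0.1,0,0,0,1],[0,0,-0.4,0,0,0,1],[0,0,-0.8,0,0,0,1],[0,0,-1,0,0,0,1],[0,0,-1,0,0,0,1]]]'|head -2
python3 -m jog '[[[0,0,-0.4,0,0,0,1],[0,0,-0.8,0,0,0,1],[0,0,-0.8,0,0,0,1],[0,0,-0.8,0,0,0,1],[0,0,-0.8,0,0,0,1]]]'|head -2
python3 - <<'E'
from h import *
w=bot.read_camera("wrist")
for q in blobs(w,(105,12,95),(130,60,200),None,1500): print("w",np.round(rect(w,q,.025)[0],4),rect(w,q,.025)[1:])
c=bot.read_camera("top"); cv2.imwrite("pics/top9.png",c["image"])
for q in blobs(c,(105,12,105),(130,50,190),(160,170,420,300),200): print("top",np.round(rect(c,q,.025)[0],4),rect(c,q,.025)[1:])
for q in blobs(c,(0,180,80),(8,255,255),(370,230,410,270),8): print("handle",rect(c,q,.154))
h=cv2.cvtColor(c["image"],cv2.COLOR_BGR2HSV); m=((h[...,0]<8)|(h[...,0]>172))&(h[...,1]>90)
ys,xs=np.nonzero(m[226:262,450:475]); P=plane(c,np.c_[xs+450,ys+226],.06)[:,:2]; d=P.mean(0)-[.511,-.341]; print("ptr",len(P),P.mean(0),np.degrees(np.arctan2(d[1],d[0])))
E
```

```text
finger_gap: 0.0853
gripper_force: 0.0
clock: 50.4
eef_pos: [0.4563, 0.2971, 0.1161]
clock: 50.82
eef_pos: [0.4534, 0.296, 0.1896]
w [0.4341 0.4021] (0.11613427102565765, 0.02801518887281418, -10.497238159179688)
w [0.4496 0.2971] (0.09136155992746353, 0.027380093932151794, -11.851356506347656)
w [0.4631 0.1933] (0.06735055893659592, 0.02642102539539337, -12.019012451171875)
top [0.463  0.1914] (0.06636130064725876, 0.02669517882168293, -11.991188049316406)
top [ 0.3329 -0.15  ] (0.14030815660953522, 0.019410088658332825, 89.39791870117188)
handle (array([ 0.44530728, -0.14125119]), 0.028349600732326508, 0.02784014865756035, 11.919130325317383)
ptr 57 [ 0.48156343 -0.33954829] 177.17666054340862
```

View pics/top9.png

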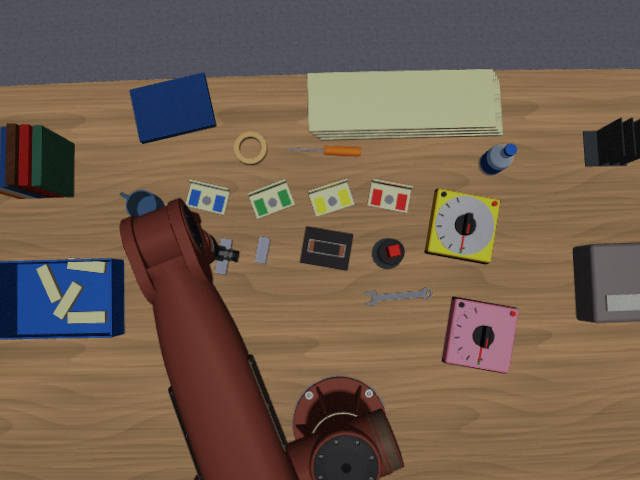

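The final view shows the bar back within 1 mm (0.4496, 0.2971), the probe in its stand (391,252), and the pointer on the green mark (462,248). The other things are where they were.

```bash
python3 -c "
from plant import bot; print(bot.job_done())"
```

```text
the job is handed in; nothing more can be done
None
```

I handed the job in at about 51 s on the robot clock, with every step done in the order asked; the hand-in call returned no verdict. The pointer is at zero, the 95 mm bar and then the red, yellow, green and blue pads were each touched for over half a second at about 5–8 N, the probe is back in its stand and the bar is within 1 mm of where I found it.

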